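# Count off four beads with the counting tray

### The arm

A 6-joint arm with a two-finger parallel gripper is mounted at the origin on a cart in front of the work surface, level with it; the furniture and walls round the work are solid. World frame = base frame: x ahead of the robot, y to its left, z up, the work surface at z = 0. Lengths are in mm, angles in rad, forces in N, time in s.
With the tool pointing down it reaches from about 375 to 975 mm from the base axis. Payload 3.8 kg.
Tool frame: the origin (TCP) lies on the centre line of the jaws, within the pads' length; the fingertips stand 25 mm ahead of it and the grasp point (between the pads) lies 6 mm ahead of it; z points along the fingers, y is the line along which they close (so a half turn about z gives the same grasp; the last joint's range is limited). The gripper opens to 85 mm and grips with 20 to 120 N. Pads are 22 mm wide; open, the fingers measure 114 mm over their backs; the gripper's body (76 mm by 85 mm) begins 54 mm behind the grasp point. The pads swing forward as they close: fully open they stand 13 mm farther back than shut.
Start: joints at [1.262, 0.264, 1.604, -0, 1.274, -0.037], TCP at [181.212, 650.215, 224.58] pointing down, gripper open.
Joint ranges: [-2.63, 2.63], [-0.94, 2.18], [0.31, 2.57], [-1.31, 4.45], [0, 2.66], [-2.55, 2.55]. Speed limits (rad/s): [2.57, 2.57, 3.14, 3.14, 3.14, 3.14].

### API

Orientations are given as a rotation vector (axis times angle).
In Python, from bench import arm, cams gives the robot as it stands.
- The arm moves only by the tool jog_arm, never from a script. Its argument "motion" is a list of rows, each an object of numbers: "claw": the closure, from 0 (fully open) to 1 (shut); "x", "y", "z": the shift along the world's x, y, z in mm; "turn": the turn about the world's z in rad. In form: [{"claw": .., "x": .., "y": .., "z": .., "turn": ..}, ...]. A call has 1 to 20 rows; each row shifts and turns the commanded pose from where the row before left it; what a row does not reach is not made up. A row lasts 1/12 s, in which the tool goes at most 41.7 mm and 7.16 degrees, less where a joint would pass 70% of its speed; a pose out of reach is approached as far as the arm can. A call with a gripper value outside its range is refused whole. The fingers move at their own pace and stop on an object; "squeeze" is the grip in N (left out, the last holds). Time passes only in rows, so rows that do not move let the fingers close. It gives the time, the measured TCP pose, the force, the opening and the grip force at its end, in the units of the state.
- arm.get_obs(): the state, without advancing time (a new reading comes with each control period).
- cams.capture(name): name is "scene" or "top" or "wrist"; returns (picture, depth): 480x640x3 uint8, red, green, blue; 480x640 float32, mm along the optical axis (not along the pixel's ray), 0 where there is no reading.
- cams.camera_model(name): a dict with "fx", "fy", "cx", "cy" (pixels), "world_from_camera" (4x4, takes a point from camera to world coordinates); the wrist camera has in their place "hand_eye" (4x4, takes a point from camera to tool coordinates, whose origin is the TCP and whose axes are the flange's). Camera axes: x right, y up, looking along -z (the intrinsics and any distortion apply to the point x, -y, -z); pixel columns grow to the right and rows downward; lengths in mm; the calibration is good to about 2 mm. A picture is of the moment at which its call begins: read the wrist's pose just before it. camera_model takes no time and is no camera call.
- arm.hand_in(): hands the job in; it is judged then, once.
Trained networks look in the newest picture that a camera, given by its name, has taken for a name from the list of things; names that differ only in an ending like _2 or _b are one class to them, and where a whole thing is asked for, a point or a joint stands for the part that bears it (a point fixed in the world has none). Each returns a list of dicts, best first, with "conf" (0 to 1); they miss things now and then, are a little off and sometimes report something else, mostly with a low value. They report only what shows in the picture. A call takes as long as a camera call. They do not tell look-alikes from the thing itself.
- cams.look_for(camera, name): "rect" ([left, top, right, bottom] in pixels, round what is visible of it).
- cams.masks_of(camera, name): "pixels" (480x640 bool, what is visible of it) and "rect" ([left, top, right, bottom] in pixels, round what is visible of it).
The state is a dict: "t": time; "joints": joint angles; "qvel": joint speeds; "joint_efforts": joint torques, N m; "eef_pos": TCP position; "tool_rot": TCP orientation; "ft_force": force on the tool from outside, world axes, zero at the start; "ft_torque": the same for the moment, N m; "opening": opening from 0.0 (shut) to 1.0 (fully open); "finger_force": force on a finger pad.
Only numpy, scipy, OpenCV 4.12 (cv2) and the standard library are available. Lean on these libraries where they do the work, as an engineer would, in place of code of your own. Each camera call takes 0.05 s, during which the arm holds its last target. There are 200 camera calls.

### The job

Count off a set of four beads: sweep any four of the six blue beads on the counting tray into its trough and shut the lid over them, then tip the two left over out of the tray's open mouth back into the green bowl. Pour the four from the trough's spout into the terracotta cup and set the tray back down flat on the table, lid still shut and let go. Leave the bowl and cup standing and everything else where it is.

Things in the scene. Friction and masses are not known exactly. Their poses are not given: they have to be found in the camera images.
- tray: white bead-counting tray, loose, 0.36 kg, 208 mm (x) by 222 mm (y) with handle and spouts. Origin on the table under its middle; x points to its trough side, y to the trough's spout. Flat deck x -68 to +24, y -74 to +74 mm, surface 20 mm above the table, walls to z 33 mm at its y ends. Beads slide on it once it is tipped more than about 15 degrees.
- tray_mouth (a point): middle of the lip of the deck's mouth, at tray (-125, 0, 19) mm, axes as the tray's: from x -68 mm the deck narrows toward -x between slanting walls to this open mouth, 60 mm wide, where beads left on the deck run out.
- trough_mid (a point): middle of the trough, at tray (56, 0, 15) mm. Past x +24 mm the deck slopes down to the trough floor, x +42 to +80 mm at z 8 mm; closed at y -74 mm, open at its +y end.
- tray_spout (a point): middle of the lip of the trough's spout, at tray (61, 92, 8) mm, axes as the tray's: the trough runs out toward +y as an open gutter 38 mm wide, where the beads in the trough run out.
- tray_grip (a point): centre of the tray's wooden handle, an upright block 24 mm thick (tray x), 46 mm long (tray y), 38 mm high, z 15 to 53 mm; at tray (0, -106, 34) mm, axes as the tray's. Fingers go down on its two x faces.
- tray_lid (a joint): hinge of the amber trough lid, rad: 0 shut, starts 1.7 to 2.0 open (limit 2.2). Hinge along tray y at x 82, z 37 mm, outer edge of the trough; the lid is a light plate 58 mm wide, y -70 to +68 mm, with a 14 mm lip turned down at its free edge. Open it leans outward past upright, free edge about 90 mm above the table; pushed below 1 rad it falls shut.
- lid_tab (a point): middle of the tab (34 mm long, 10 mm wide) on the lid's free edge; shut it lies at tray (19, 0, 37) mm.
- stock_bowl: green glazed bowl, about 123 mm across the rim, 69 mm high, open, where the stock of beads is kept; origin at the centre of its underside.
- bead_cup: plain terracotta cup, 80 mm across the mouth (72 mm inside), 58 mm high, floor 5 mm up; origin at the centre of its underside.
- bead1_center (a point): centre of a blue glazed ceramic bead, a flat disc 18 mm across and 9 mm thick with a small hole, 12 g; all six are alike and start lying flat on the deck, in three loose rows of two, the rows running along tray x, about 45 mm apart.
- bead2_center (a point): centre of a blue glazed ceramic bead, a flat disc 18 mm across and 9 mm thick with a small hole, 12 g; all six are alike and start lying flat on the deck, in three loose rows of two, the rows running along tray x, about 45 mm apart.
- bead3_center (a point): centre of a blue glazed ceramic bead, a flat disc 18 mm across and 9 mm thick with a small hole, 12 g; all six are alike and start lying flat on the deck, in three loose rows of two, the rows running along tray x, about 45 mm apart.
- bead4_center (a point): centre of a blue glazed ceramic bead, a flat disc 18 mm across and 9 mm thick with a small hole, 12 g; all six are alike and start lying flat on the deck, in three loose rows of two, the rows running along tray x, about 45 mm apart.
- bead5_center (a point): centre of a blue glazed ceramic bead, a flat disc 18 mm across and 9 mm thick with a small hole, 12 g; all six are alike and start lying flat on the deck, in three loose rows of two, the rows running along tray x, about 45 mm apart.
- bead6_center (a point): centre of a blue glazed ceramic bead, a flat disc 18 mm across and 9 mm thick with a small hole, 12 g; all six are alike and start lying flat on the deck, in three loose rows of two, the rows running along tray x, about 45 mm apart.
- silica_bottle: white screw-cap bottle, 61 mm across, 156 mm high; to be left alone. Origin under its middle.
- slip_pot: squat white pot, 67 mm across, 34 mm high, bystander; to be left alone. Origin under its middle.
- blue_rib: flat blue rib, 50 x 80 x 9 mm; to be left alone. Origin under its middle.
- clay_skull: small pale clay skull, 83 x 56 x 59 mm; to be left alone. Origin under its middle.
- pencil: red pencil, 142 mm long; to be left alone. Origin under its middle.
Mind the look-alikes: they are no part of the job. Of the things that look like the bead_cup, take the one that is nearest to the robot's base at the start.

How it is judged (in metres and radians):
On the way, in this order (a step that is already met when the one before it is completed fails the run):
1. four beads lie in the trough and the other two on the deck (distance between each of bead1_center, bead2_center, bead3_center, bead4_center, bead5_center, bead6_center and trough_mid below 0.19 m and z of bead1_center in the frame of tray between 0.008 and 0.036 m and z of bead2_center in the frame of tray between 0.008 and 0.036 m and z of bead3_center in the frame of tray between 0.008 and 0.036 m and z of bead4_center in the frame of tray between 0.008 and 0.036 m and z of bead5_center in the frame of tray between 0.008 and 0.036 m and z of bead6_center in the frame of tray between 0.008 and 0.036 m and ((x of each of bead1_center, bead2_center in the frame of tray below 0.017 m and x of each of bead3_center, bead4_center, bead5_center, bead6_center in the frame of tray above 0.027 m) or (x of each of bead1_center, bead3_center in the frame of tray below 0.017 m and x of each of bead2_center, bead4_center, bead5_center, bead6_center in the frame of tray above 0.027 m) or (x of each of bead1_center, bead4_center in the frame of tray below 0.017 m and x of each of bead2_center, bead3_center, bead5_center, bead6_center in the frame of tray above 0.027 m) or (x of each of bead1_center, bead5_center in the frame of tray below 0.017 m and x of each of bead2_center, bead3_center, bead4_center, bead6_center in the frame of tray above 0.027 m) or (x of each of bead1_center, bead6_center in the frame of tray below 0.017 m and x of each of bead2_center, bead3_center, bead4_center, bead5_center in the frame of tray above 0.027 m) or (x of each of bead2_center, bead3_center in the frame of tray below 0.017 m and x of each of bead1_center, bead4_center, bead5_center, bead6_center in the frame of tray above 0.027 m) or (x of each of bead2_center, bead4_center in the frame of tray below 0.017 m and x of each of bead1_center, bead3_center, bead5_center, bead6_center in the frame of tray above 0.027 m) or (x of each of bead2_center, bead5_center in the frame of tray below 0.017 m and x of each of bead1_center, bead3_center, bead4_center, bead6_center in the frame of tray above 0.027 m) or (x of each of bead2_center, bead6_center in the frame of tray below 0.017 m and x of each of bead1_center, bead3_center, bead4_center, bead5_center in the frame of tray above 0.027 m) or (x of each of bead3_center, bead4_center in the frame of tray below 0.017 m and x of each of bead1_center, bead2_center, bead5_center, bead6_center in the frame of tray above 0.027 m) or (x of each of bead3_center, bead5_center in the frame of tray below 0.017 m and x of each of bead1_center, bead2_center, bead4_center, bead6_center in the frame of tray above 0.027 m) or (x of each of bead3_center, bead6_center in the frame of tray below 0.017 m and x of each of bead1_center, bead2_center, bead4_center, bead5_center in the frame of tray above 0.027 m) or (x of each of bead4_center, bead5_center in the frame of tray below 0.017 m and x of each of bead1_center, bead2_center, bead3_center, bead6_center in the frame of tray above 0.027 m) or (x of each of bead4_center, bead6_center in the frame of tray below 0.017 m and x of each of bead1_center, bead2_center, bead3_center, bead5_center in the frame of tray above 0.027 m) or (x of each of bead5_center, bead6_center in the frame of tray below 0.017 m and x of each of bead1_center, bead2_center, bead3_center, bead4_center in the frame of tray above 0.027 m))), for 0.1 s.
2. the lid is shut over the four, the other two still on the deck (all of step 1 and value of joint tray_lid below 0.06 rad), for 0.2 s.
3. the two left over are in the green bowl, the four still in the trough under the shut lid (((horizontal distance between each of bead1_center, bead2_center and stock_bowl below 0.046 m and distance between each of bead3_center, bead4_center, bead5_center, bead6_center and trough_mid below 0.098 m) or (horizontal distance between each of bead1_center, bead3_center and stock_bowl below 0.046 m and distance between each of bead2_center, bead4_center, bead5_center, bead6_center and trough_mid below 0.098 m) or (horizontal distance between each of bead1_center, bead4_center and stock_bowl below 0.046 m and distance between each of bead2_center, bead3_center, bead5_center, bead6_center and trough_mid below 0.098 m) or (horizontal distance between each of bead1_center, bead5_center and stock_bowl below 0.046 m and distance between each of bead2_center, bead3_center, bead4_center, bead6_center and trough_mid below 0.098 m) or (horizontal distance between each of bead1_center, bead6_center and stock_bowl below 0.046 m and distance between each of bead2_center, bead3_center, bead4_center, bead5_center and trough_mid below 0.098 m) or (horizontal distance between each of bead2_center, bead3_center and stock_bowl below 0.046 m and distance between each of bead1_center, bead4_center, bead5_center, bead6_center and trough_mid below 0.098 m) or (horizontal distance between each of bead2_center, bead4_center and stock_bowl below 0.046 m and distance between each of bead1_center, bead3_center, bead5_center, bead6_center and trough_mid below 0.098 m) or (horizontal distance between each of bead2_center, bead5_center and stock_bowl below 0.046 m and distance between each of bead1_center, bead3_center, bead4_center, bead6_center and trough_mid below 0.098 m) or (horizontal distance between each of bead2_center, bead6_center and stock_bowl below 0.046 m and distance between each of bead1_center, bead3_center, bead4_center, bead5_center and trough_mid below 0.098 m) or (horizontal distance between each of bead3_center, bead4_center and stock_bowl below 0.046 m and distance between each of bead1_center, bead2_center, bead5_center, bead6_center and trough_mid below 0.098 m) or (horizontal distance between each of bead3_center, bead5_center and stock_bowl below 0.046 m and distance between each of bead1_center, bead2_center, bead4_center, bead6_center and trough_mid below 0.098 m) or (horizontal distance between each of bead3_center, bead6_center and stock_bowl below 0.046 m and distance between each of bead1_center, bead2_center, bead4_center, bead5_center and trough_mid below 0.098 m) or (horizontal distance between each of bead4_center, bead5_center and stock_bowl below 0.046 m and distance between each of bead1_center, bead2_center, bead3_center, bead6_center and trough_mid below 0.098 m) or (horizontal distance between each of bead4_center, bead6_center and stock_bowl below 0.046 m and distance between each of bead1_center, bead2_center, bead3_center, bead5_center and trough_mid below 0.098 m) or (horizontal distance between each of bead5_center, bead6_center and stock_bowl below 0.046 m and distance between each of bead1_center, bead2_center, bead3_center, bead4_center and trough_mid below 0.098 m)) and value of joint tray_lid below 0.06 rad), for 0.2 s.
4. the four are in the terracotta cup, the two in the green bowl (((horizontal distance between each of bead1_center, bead2_center and stock_bowl below 0.046 m and horizontal distance between each of bead3_center, bead4_center, bead5_center, bead6_center and bead_cup below 0.032 m) or (horizontal distance between each of bead1_center, bead3_center and stock_bowl below 0.046 m and horizontal distance between each of bead2_center, bead4_center, bead5_center, bead6_center and bead_cup below 0.032 m) or (horizontal distance between each of bead1_center, bead4_center and stock_bowl below 0.046 m and horizontal distance between each of bead2_center, bead3_center, bead5_center, bead6_center and bead_cup below 0.032 m) or (horizontal distance between each of bead1_center, bead5_center and stock_bowl below 0.046 m and horizontal distance between each of bead2_center, bead3_center, bead4_center, bead6_center and bead_cup below 0.032 m) or (horizontal distance between each of bead1_center, bead6_center and stock_bowl below 0.046 m and horizontal distance between each of bead2_center, bead3_center, bead4_center, bead5_center and bead_cup below 0.032 m) or (horizontal distance between each of bead2_center, bead3_center and stock_bowl below 0.046 m and horizontal distance between each of bead1_center, bead4_center, bead5_center, bead6_center and bead_cup below 0.032 m) or (horizontal distance between each of bead2_center, bead4_center and stock_bowl below 0.046 m and horizontal distance between each of bead1_center, bead3_center, bead5_center, bead6_center and bead_cup below 0.032 m) or (horizontal distance between each of bead2_center, bead5_center and stock_bowl below 0.046 m and horizontal distance between each of bead1_center, bead3_center, bead4_center, bead6_center and bead_cup below 0.032 m) or (horizontal distance between each of bead2_center, bead6_center and stock_bowl below 0.046 m and horizontal distance between each of bead1_center, bead3_center, bead4_center, bead5_center and bead_cup below 0.032 m) or (horizontal distance between each of bead3_center, bead4_center and stock_bowl below 0.046 m and horizontal distance between each of bead1_center, bead2_center, bead5_center, bead6_center and bead_cup below 0.032 m) or (horizontal distance between each of bead3_center, bead5_center and stock_bowl below 0.046 m and horizontal distance between each of bead1_center, bead2_center, bead4_center, bead6_center and bead_cup below 0.032 m) or (horizontal distance between each of bead3_center, bead6_center and stock_bowl below 0.046 m and horizontal distance between each of bead1_center, bead2_center, bead4_center, bead5_center and bead_cup below 0.032 m) or (horizontal distance between each of bead4_center, bead5_center and stock_bowl below 0.046 m and horizontal distance between each of bead1_center, bead2_center, bead3_center, bead6_center and bead_cup below 0.032 m) or (horizontal distance between each of bead4_center, bead6_center and stock_bowl below 0.046 m and horizontal distance between each of bead1_center, bead2_center, bead3_center, bead5_center and bead_cup below 0.032 m) or (horizontal distance between each of bead5_center, bead6_center and stock_bowl below 0.046 m and horizontal distance between each of bead1_center, bead2_center, bead3_center, bead4_center and bead_cup below 0.032 m)) and height (world z) of bead1_center between 0.0075 and 0.055 m and height (world z) of bead2_center between 0.0075 and 0.055 m and height (world z) of bead3_center between 0.0075 and 0.055 m and height (world z) of bead4_center between 0.0075 and 0.055 m and height (world z) of bead5_center between 0.0075 and 0.055 m and height (world z) of bead6_center between 0.0075 and 0.055 m), for 0.2 s.
At the end, for the whole second after the job is handed in: four of the beads in the terracotta cup and the other two in the green bowl (centres below the rims), bowl and cup upright on the table, the tray on its feet on the table (within 3 degrees of level), its lid shut (under 0.06 rad), all at rest (all of step 4 and value of joint tray_lid below 0.06 rad and angle between tray's own z axis and vertical below 0.05 rad and height (world z) of tray below 0.006 m and linear speed of each of tray, stock_bowl, bead_cup below 0.02 m/s and angle between each of stock_bowl, bead_cup's own z axis and vertical below 0.12 rad and height (world z) of each of stock_bowl, bead_cup below 0.008 m); the robot touches nothing.
It fails at once if the white screw-cap bottle is shifted by more than 30 mm (distance of silica_bottle from where it was at the start of the episode above 0.03 m).
It fails at once if the squat white pot is shifted by more than 30 mm (distance of slip_pot from where it was at the start of the episode above 0.03 m).
It fails at once if the flat blue rib is shifted by more than 30 mm (distance of blue_rib from where it was at the start of the episode above 0.03 m).
It fails at once if the small pale clay skull is shifted by more than 30 mm (distance of clay_skull from where it was at the start of the episode above 0.03 m).
It fails at once if the red pencil is shifted by more than 30 mm (distance of pencil from where it was at the start of the episode above 0.03 m).
It also fails if it takes over 67 s, if anything falls off the work surface, if the arm or the gripper's body presses on something with over 40 N, if the wrist force passes 120 N, or if a joint passes its speed limit or range.

## Working session

There is one attempt and no reset: what is moved stays moved. The work goes in short steps, Python scripts to look and compute and a tool call to move; the robot and the scene stay as the last step left them, time stands still between calls to the robot, and variables do not carry over. Pictures are saved under pics/ and viewed, at most 10 in all, crops included, and the job is handed in when it is done.

Besides the shell and the picture viewer there is one more tool, called after "Call:" as name(argument=value, ...), one argument or row to a line, values as JSON. jog_arm: Moves the arm, as the interface text tells. Its arguments: {"type":"object","properties":{"motion":{"type":"array"},"squeeze":{"type":"number"}},"required":["motion"]}

```bash
ls; mkdir -p pics; cat > h.py <<'E'
import numpy as np, cv2
from bench import arm, cams
def w(cam,u,v,d,m=None):
    m=m or cams.camera_model(cam)
    p=np.stack([(u-m['cx'])/m['fx']*d,-(v-m['cy'])/m['fy']*d,-d,np.ones_like(d)],-1)
    return (p@np.array(m['world_from_camera']).T)[...,:3]
def cloud(cam,d):
    v,u=np.mgrid[:480,:640]; return w(cam,u.astype(float),v.astype(float),d.astype(float))
E
python3 - <<'E'
from h import *
m=cams.camera_model('top'); print(m.keys(), {k:m[k] for k in m})
for c in ('top','scene'):
    im,d=cams.capture(c); np.save(f'{c}_d.npy',d); np.save(f'{c}_i.npy',im)
    cv2.imwrite(f'pics/{c}0.png',im[...,::-1])
P=cloud('top',np.load('top_d.npy'))
for n in ['tray','stock_bowl','bead_cup','bead1_center','tray_grip','lid_tab','silica_bottle','slip_pot','blue_rib','clay_skull','pencil']:
    for r in cams.masks_of('top',n)[:7]:
        if r['conf']<.3: continue
        k=r['pixels']; q=P[k]; 
        print(n,round(r['conf'],2),np.round(r['rect']),np.round(np.median(q,0)),'bb',np.round(np.percentile(q,2,0)),np.round(np.percentile(q,98,0)))
print(arm.get_obs())
E
```

```text
pics
dict_keys(['fx', 'fy', 'cx', 'cy', 'world_from_camera']) {'fx': 617.5557329080223, 'fy': 617.5557329080223, 'cx': 323.57127845902744, 'cy': 236.9440537066118, 'world_from_camera': array([[ 1.16272551e-02,  9.85606085e-01, -1.68657797e-01,
         3.05435908e+02],
       [-9.99826580e-01,  1.39132658e-02,  1.23786790e-02,
         6.31132763e+01],
       [ 1.45470821e-02,  1.68484619e-01,  9.85596934e-01,
         1.62427435e+03],
       [ 0.00000000e+00,  0.00000000e+00,  0.00000000e+00,
         1.00000000e+00]])}
tray 0.57 [403. 209. 494. 301.] [ 553. -268.   20.] bb [ 429. -364.    2.] [ 641. -177.   99.]
stock_bowl 0.85 [329. 233. 381. 277.] [530. -41.  28.] bb [469. -96.   6.] [581.  17.  70.]
bead_cup 0.85 [114. 201. 149. 235.] [624. 550.  22.] bb [584. 504.  -1.] [656. 577.  63.]
bead_cup 0.67 [286. 242. 316. 274.] [528.  93.  10.] bb [487.  57.  -4.] [560. 129.  62.]
bead_cup 0.57 [147. 264. 186. 297.] [460. 452.  13.] bb [423. 408.  -2.] [495. 480.  62.]
tray_grip 0.71 [400. 206. 496. 300.] [ 553. -267.   20.] bb [ 431. -364.    1.] [ 642. -177.   99.]
tray_grip 0.63 [
[... 645 characters left out ...]
[ 475. -383.   63.]
{'t': 0.65, 'joints': array([ 1.26209947e+00,  2.63835312e-01,  1.60395074e+00, -3.20386819e-05,
        1.27371527e+00, -3.68719994e-02]), 'qvel': array([ 0.00026407, -0.00015817, -0.00092925,  0.00143737,  0.00101166,
        0.0013646 ]), 'joint_efforts': array([-4.63813758e-04, -5.14754426e+01, -3.67536128e+01, -8.52708786e-05,
        1.07108630e-03,  5.87271970e-06]), 'eef_pos': array([181.22959332, 650.23300385, 224.65000426]), 'tool_rot': array([4.25647339e-01, 3.11257778e+00, 1.33056646e-04]), 'ft_force': array([-0.049657  ,  0.93466243,  0.47076758]), 'ft_torque': array([-0.04369519, -0.03927599, -0.03030964]), 'finger_force': 0.0, 'opening': 1.0025540245643183}
```

View pics/top0.png

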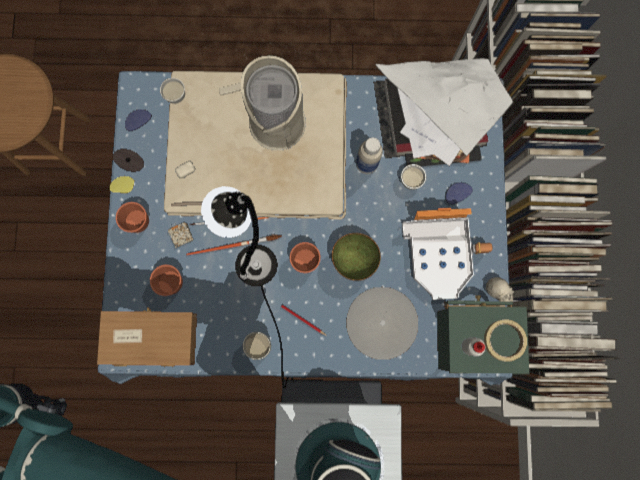

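```bash
python3 - <<'E'
from h import *
im=np.load('top_i.npy')
c=cv2.resize(im[150:320,300:520],None,fx=3.5,fy=3.5,interpolation=cv2.INTER_CUBIC); cv2.imwrite('pics/crop0.png',c[...,::-1])
P=cloud('top',np.load('top_d.npy'))
hsv=cv2.cvtColor(im,cv2.COLOR_RGB2HSV)
k=((hsv[...,0]>95)&(hsv[...,0]<130)&(hsv[...,1]>110)).astype(np.uint8)
n,l,s,ce=cv2.connectedComponentsWithStats(k)
for i in range(1,n):
    if s[i,4]>8: print(s[i],np.round(np.median(P[l==i],0)))
E
```

```text
[551  18   7   4  11] [1166. -566.   97.]
[455 248   4   5  14] [ 549. -306.   28.]
[421 250   4   5  13] [ 542. -216.   31.]
[441 250   4   4  11] [ 543. -268.   30.]
[441 263   4   4  12] [ 509. -269.   28.]
[459 263   5   4  12] [ 510. -316.   29.]
[422 264   5   4  13] [ 505. -219.   30.]
```

View pics/crop0.png

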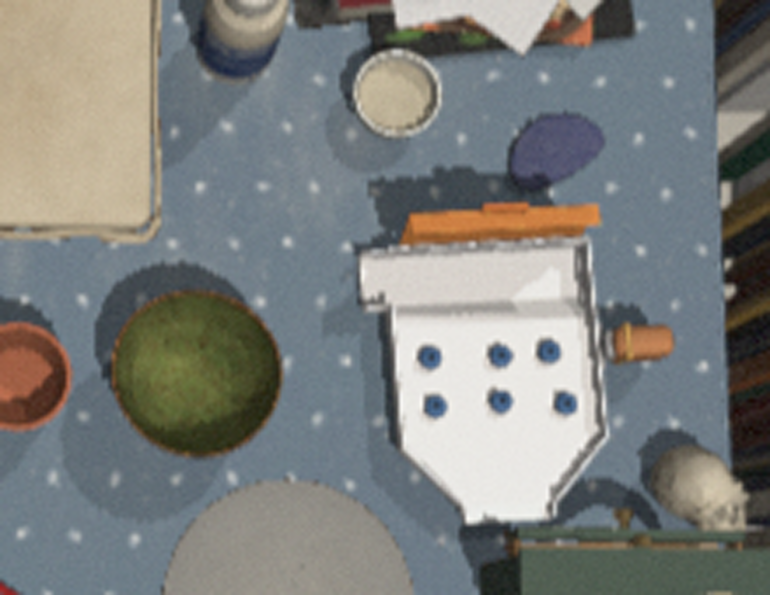

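Call:
jog_arm(
  motion=[
    {"x":11,"y":38},
    {"x":11,"y":38},
    {"x":11,"y":38},
    {"x":11,"y":38},
    {"x":11,"y":38},
    {"x":11,"y":38},
    {"x":11,"y":38},
    {"x":11,"y":38},
    {"x":11,"y":38},
    {"x":11,"y":38},
    {"x":11,"y":38},
    {"x":11,"y":38},
  ],
)

```text
$.motion[0]: bad value
```

```bash
python3 - <<'E'
from h import *
o=arm.get_obs(); print(o['t'],o['joints'],o['eef_pos'],o['tool_rot'])
P=cloud('top',np.load('top_d.npy')); im=np.load('top_i.npy')
# height map: max z in 40mm cells
ok=(P[...,2]>-30)&(P[...,2]<900)
print('rows x 900..300, cols y 700..-480')
for x in range(900,200,-40):
    print(x,' '.join('%3d'%(lambda a:a.max() if a.size else -1)(P[...,2][ok&(abs(P[...,0]-x)<20)&(abs(P[...,1]-y)<20)]) for y in range(640,-500,-40)))
E
```

```text
0.65 [ 1.26209947e+00  2.63835312e-01  1.60395074e+00 -3.20386819e-05
  1.27371527e+00 -3.68719994e-02] [181.22959332 650.23300385 224.65000426] [4.25647339e-01 3.11257778e+00 1.33056646e-04]
rows x 900..300, cols y 700..-480
900  -5  16  20  23  22  28  28  29  28  27 278 244 246 264  28  29  31  10  11  44  48  55  66  66  69  67  65  49 117
860  -1  14  17  10  25  29  30  27  31  29 266 252 255 256  28  28  27  10   9  40  49  55  55  64  62  63  60  11 118
820  -4  14  15  12  23  28  29  28  28  31 183 252 258 228  28  27  28 153 164  13  46  50  55  51  59  59  13  10 139
780  -2  18  17  16  28  43  45  28  28  29  27  28  32  28  30  28  26 160 163 111  37  41  32  42  32  16  13  12 122
740  -4  14  15  12  25  41  47  28  28  28  29  27  29  26  29  27  28  10  82  12  41  38  40  16  17  16  11   8 109
700  -6  13  13   9  25  28  29  27  26  25  27  27  28  27  28  29  28   8   9  10  38  39   8  18  18  17  10  10 111
660  -3  10  62  63  27  34  39  31 237 243 239  28  25  26  30  28  26  11  10   9  10  93 107 108 101  11  14  12 116
620  -1  55  64  65  11  18  17  1
[... 585 characters left out ...]
  64  63  65  12  11  10   9  13  13   8  11  10   8  79  81  84  80  72  36 104 134 137 106 102  88
380  -1  82  80  80  86  80  83  79  10  10   9  11  11  15  12  10  79  81  82  80  81  82 168 170 169 190 188 168 113
340  -1  80  80  81  84  83  84  79   9   8  65  64  12  11  15  13  80  80  88  82  83  77 168 223 218 190 192 191 119
300  -1  83  83  84  81  86  81  81   9  12  70  63  68  10   9   9   9  80  81  82  81  79 168 272 275 190 193 189 118
260  -1  80  84  80  82  83  83  81   8   9  72  66  16   9  11   9  10  10  79  79  76  10 170 168 167 192 193 168 119
220 479 465 619 628   7  10   9   8   8   7   8   9   9   8   9  10   8   7   6   7   8   6  10   9   8   7   7   5 111
```

Call:
jog_arm(
  motion=[
    {"claw":0,"x":11,"y":38,"z":0,"turn":0},
    {"claw":0,"x":11,"y":38,"z":0,"turn":0},
    {"claw":0,"x":11,"y":38,"z":0,"turn":0},
    {"claw":0,"x":11,"y":38,"z":0,"turn":0},
    {"claw":0,"x":11,"y":38,"z":0,"turn":0},
    {"claw":0,"x":11,"y":38,"z":0,"turn":0},
    {"claw":0,"x":11,"y":38,"z":0,"turn":0},
    {"claw":0,"x":11,"y":38,"z":0,"turn":0},
    {"claw":0,"x":11,"y":38,"z":0,"turn":0},
    {"claw":0,"x":11,"y":38,"z":0,"turn":0},
    {"claw":0,"x":11,"y":38,"z":0,"turn":0},
  ],
)

```text
t: 1.57
eef_pos: [282.0, 997.1, 192.9]
tool_rot: [0.425, 3.107, 0.058]
ft_force: [-0.2, 0.6, -3.1]
opening: 0.997
finger_force: 0.0
```

```bash
python3 - <<'E'
from h import *
o=arm.get_obs(); print(o['t'],o['joints'],o['eef_pos'],o['tool_rot'])
E
```

```text
1.5667 [ 1.27067996e+00  1.12158815e+00  3.17552437e-01  1.34694326e-03
  1.66514105e+00 -2.81697388e-02] [282.00614331 997.10761704 192.92463878] [0.42490134 3.10736289 0.05807215]
```

Call:
jog_arm(
  motion=[
    {"claw":0,"x":11,"y":38,"z":10,"turn":0},
    {"claw":0,"x":11,"y":38,"z":10,"turn":0},
    {"claw":0,"x":11,"y":38,"z":10,"turn":0},
    {"claw":0,"x":11,"y":38,"z":10,"turn":0},
    {"claw":0,"x":11,"y":38,"z":10,"turn":0},
    {"claw":0,"x":11,"y":38,"z":10,"turn":0},
  ],
)

```text
t: 2.07
eef_pos: [300.6, 1057.7, 212.8]
tool_rot: [0.419, 3.062, 0.347]
ft_force: [-0.6, 0.3, -0.5]
opening: 0.998
finger_force: 0.0
```

Call:
jog_arm(
  motion=[
    {"claw":0,"x":-11,"y":-38,"z":0,"turn":0},
    {"claw":0,"x":-11,"y":-38,"z":0,"turn":0},
    {"claw":0,"x":-11,"y":-38,"z":0,"turn":0},
    {"claw":0,"x":-11,"y":-38,"z":0,"turn":0},
    {"claw":0,"x":-11,"y":-38,"z":0,"turn":0},
    {"claw":0,"x":-11,"y":-38,"z":0,"turn":0},
  ],
)

```text
t: 2.57
eef_pos: [241.8, 854.3, 214.6]
tool_rot: [0.419, 3.062, 0.346]
ft_force: [0.6, 0.3, 0.9]
opening: 0.995
finger_force: 0.0
```

```bash
python3 - <<'E'
from h import *
o=arm.get_obs(); print(o['t'],o['joints'],o['eef_pos'],o['tool_rot'])
E
```

```text
2.5667 [ 1.2642711   0.5287888   1.27807269  0.0075798   1.10997762 -0.03735956] [241.7536578  854.3265725  214.60943694] [0.41872648 3.06248611 0.34557576]
```

```bash
cat > k.py <<'E'
import numpy as np
from scipy.optimize import least_squares
D=[(.26384,1.60395,1.27372,675.03,224.65),(1.12159,.31755,1.66514,1036.22,192.92),(.52879,1.27807,1.10998,887.88,214.61)]
def fk(p,q2,q3,q5):
    a2,a3,d,h,o=p; a=q2;b=a+q3;c=b+q5
    return np.array([o+a2*np.sin(a)+a3*np.sin(b)+d*np.sin(c),h+a2*np.cos(a)+a3*np.cos(b)+d*np.cos(c)])
E
python3 - <<'E'
from k import *
f=lambda p:np.concatenate([fk(p,*x[:3])-x[3:] for x in D])
s=least_squares(f,[500,450,250,300,0]); print(s.x,s.fun)
p=s.x
# inner limit curve tool down: scan j3=2.57
for z in range(150,700,50):
    best=[]
    for q2 in np.arange(-.94,2.18,.01):
        for q3 in np.arange(.31,2.571,.02):
            q5=np.pi-q2-q3
            if 0<=q5<=2.66:
                r,zz=fk(p,q2,q3,q5)
                if abs(zz-z)<6: best.append((round(r),round(q2,2),round(q3,2),round(q5,2)))
    print(z,min(best),max(best))
E
```

```text
[512.6677355  566.88153239 353.79634164 249.42767856  -0.76198459] [-0.00053656  0.01246938 -0.00131634  0.00205208  0.0018529  -0.01452147]
150 (167, np.float64(-0.88), np.float64(2.57), np.float64(1.45)) (1036, np.float64(1.17), np.float64(0.31), np.float64(1.66))
200 (152, np.float64(-0.94), np.float64(2.51), np.float64(1.57)) (1022, np.float64(1.12), np.float64(0.31), np.float64(1.71))
250 (149, np.float64(-0.94), np.float64(2.41), np.float64(1.67)) (1006, np.float64(1.07), np.float64(0.31), np.float64(1.76))
300 (143, np.float64(-0.94), np.float64(2.33), np.float64(1.75)) (987, np.float64(1.02), np.float64(0.31), np.float64(1.81))
350 (130, np.float64(-0.94), np.float64(2.23), np.float64(1.85)) (965, np.float64(0.97), np.float64(0.31), np.float64(1.86))
400 (116, np.float64(-0.94), np.float64(2.15), np.float64(1.93)) (941, np.float64(0.92), np.float64(0.31), np.float64(1.91))
450 (93, np.float64(-0.94), np.float64(2.05), np.float64(2.03)) (910, np.float64(0.86), np.float64(0.31), np.float64(1.97))
500 (65, np.float64(-0.94), np.float64(1.95), np.float64(2.13)) (881, np.float64(0.81), np.float64(0.31), np.float64(2.02))
550 (26, np.float64(-0.94), np.float64(1.83), np.float64(2.25)) (843, np.float64(0.75), np.float64(0.31), np.float64(2.08))
600 (-20, np.float64(-0.94), np.float64(1.71), np.float64(2.37)) (803, np.float64(0.69), np.float64(0.31), np.float64(2.14))
650 (-72, np.float64(-0.94), np.float64(1.59), np.float64(2.49)) (759, np.float64(0.63), np.float64(0.31), np.float64(2.2))
```

Call:
jog_arm(
  motion=[
    {"claw":1,"x":0,"y":0,"z":0,"turn":0.124},
    {"claw":1,"x":0,"y":0,"z":0,"turn":0.124},
    {"claw":1,"x":0,"y":0,"z":0,"turn":0.124},
    {"claw":1,"x":0,"y":0,"z":0,"turn":0.124},
    {"claw":1,"x":0,"y":0,"z":0,"turn":0.124},
    {"claw":1,"x":0,"y":0,"z":0,"turn":0.124},
    {"claw":1,"x":0,"y":0,"z":0,"turn":0.124},
    {"claw":1,"x":0,"y":0,"z":0,"turn":0.124},
    {"claw":1,"x":0,"y":0,"z":0,"turn":0.124},
    {"claw":1,"x":0,"y":0,"z":0,"turn":0.124},
    {"claw":1,"x":0,"y":0,"z":0,"turn":0.124},
    {"claw":1,"x":0,"y":0,"z":0,"turn":0.124},
    {"claw":1,"x":0,"y":0,"z":0,"turn":0.124},
    {"claw":1,"x":0,"y":0,"z":0,"turn":0.124},
    {"claw":1,"x":0,"y":0,"z":0,"turn":0.124},
    {"claw":1,"x":0,"y":0,"z":0,"turn":0.124},
    {"claw":1,"x":0,"y":0,"z":0,"turn":0.124},
    {"claw":1,"x":0,"y":0,"z":0,"turn":0.124},
    {"claw":1,"x":0,"y":0,"z":0,"turn":0.124},
    {"claw":1,"x":0,"y":0,"z":0,"turn":0.124},
  ],
)

```text
t: 4.23
eef_pos: [242.4, 856.9, 214.3]
tool_rot: [2.622, -1.323, -0.148]
ft_force: [0.6, -0.2, -0.3]
opening: -0.001
finger_force: 0.0
```

```bash
cat > s.py <<'E'
from h import *
from scipy.spatial.transform import Rotation as R
def st():
    o=arm.get_obs(); M=R.from_rotvec(o['tool_rot']).as_matrix(); z=M[:,2]
    print('t%.2f'%o['t'],'q',np.round(o['joints'],3),'p',np.round(o['eef_pos'],1),'lean(world xy of tool z)',np.round(z[:2],3),'yaw tool y',round(float(np.arctan2(M[1,1],M[0,1])),3),'F',np.round(o['ft_force'],1),'op',round(o['opening'],3))
    return o,M
if __name__=='__main__': st()
E
python3 s.py
```

```text
t4.23 q [ 1.219  0.862  0.751  0.123  1.717 -2.553] p [242.4 856.9 214.3] lean(world xy of tool z) [-0.179 -0.134] yaw tool y -2.505 F [ 0.6 -0.2 -0.3] op -0.001
```

Call:
jog_arm(
  motion=[
    {"claw":1,"x":0,"y":0,"z":0,"turn":0.12},
    {"claw":1,"x":0,"y":0,"z":0,"turn":0.12},
    {"claw":1,"x":0,"y":0,"z":0,"turn":0.12},
  ],
)

```text
t: 4.48
eef_pos: [161.5, 895.0, 226.2]
tool_rot: [2.682, -1.145, -0.013]
ft_force: [-0.1, 0.3, -0.5]
opening: 0.0
finger_force: 0.0
```

```bash
python3 s.py
```

```text
t4.48 q [ 1.346  0.963  0.556  0.05   1.842 -2.551] p [161.5 895.  226.2] lean(world xy of tool z) [-0.096 -0.202] yaw tool y -2.386 F [-0.1  0.3 -0.5] op 0.0
```

Call:
jog_arm(
  motion=[
    {"claw":1,"x":7,"y":40,"z":0,"turn":0},
    {"claw":1,"x":7,"y":40,"z":0,"turn":0},
    {"claw":1,"x":7,"y":40,"z":5,"turn":0},
    {"claw":1,"x":7,"y":40,"z":5,"turn":0},
    {"claw":1,"x":7,"y":40,"z":5,"turn":0},
    {"claw":1,"x":7,"y":40,"z":5,"turn":0},
    {"claw":1,"x":7,"y":40,"z":5,"turn":0},
    {"claw":1,"x":7,"y":40,"z":5,"turn":0},
  ],
)

```text
t: 5.15
eef_pos: [174.1, 999.2, 191.5]
tool_rot: [2.848, -1.225, -0.082]
ft_force: [-0.0, 0.2, -0.6]
opening: -0.002
finger_force: 0.0
```

```bash
python3 s.py
```

```text
t5.15 q [ 1.353  1.127  0.312  0.061  1.733 -2.539] p [174.1 999.2 191.5] lean(world xy of tool z) [-0.065 -0.016] yaw tool y -2.382 F [-0.   0.2 -0.6] op -0.002
```

Call:
jog_arm(
  motion=[
    {"claw":1,"x":10,"y":-38,"z":5,"turn":-0.0735},
    {"claw":1,"x":10,"y":-38,"z":5,"turn":-0.0735},
    {"claw":1,"x":10,"y":-38,"z":5,"turn":-0.0735},
    {"claw":1,"x":10,"y":-38,"z":5,"turn":-0.0735},
    {"claw":1,"x":10,"y":-38,"z":5,"turn":-0.0735},
    {"claw":1,"x":10,"y":-38,"z":0,"turn":-0.0735},
    {"claw":1,"x":10,"y":-38,"z":0,"turn":-0.0735},
    {"claw":1,"x":10,"y":-38,"z":0,"turn":-0.0735},
    {"claw":1,"x":10,"y":-38,"z":0,"turn":-0.0735},
    {"claw":1,"x":10,"y":-38,"z":0,"turn":-0.0735},
    {"claw":1,"x":10,"y":-38,"z":0,"turn":-0.0735},
    {"claw":1,"x":10,"y":-38,"z":0,"turn":-0.0735},
    {"claw":1,"x":10,"y":-38,"z":0,"turn":-0.0735},
    {"claw":1,"x":8,"y":-38,"z":0,"turn":-0.0735},
    {"claw":1,"x":8,"y":-38,"z":0,"turn":-0.0735},
    {"claw":1,"x":8,"y":-38,"z":0,"turn":-0.0735},
    {"claw":1,"x":8,"y":-38,"z":0,"turn":-0.0735},
    {"claw":1,"x":8,"y":-38,"z":0,"turn":-0.0735},
    {"claw":1,"x":8,"y":-38,"z":0,"turn":-0.0735},
    {"claw":1,"x":8,"y":-38,"z":0,"turn":-0.0735},
  ],
)

```text
t: 6.82
eef_pos: [356.2, 257.7, 216.3]
tool_rot: [-1.351, 2.829, 0.105]
ft_force: [0.4, -0.3, 0.1]
opening: 0.003
finger_force: 0.0
```

```bash
python3 s.py
```

```text
t6.82 q [ 0.516 -0.201  2.099  0.071  1.234 -1.969] p [356.2 257.7 216.3] lean(world xy of tool z) [-0.024  0.063] yaw tool y 2.463 F [ 0.4 -0.3  0.1] op 0.003
```

Call:
jog_arm(
  motion=[
    {"claw":1,"x":8,"y":-40,"z":0,"turn":-0.07},
    {"claw":1,"x":8,"y":-40,"z":0,"turn":-0.07},
    {"claw":1,"x":8,"y":-40,"z":0,"turn":-0.07},
    {"claw":1,"x":8,"y":-40,"z":0,"turn":-0.07},
    {"claw":1,"x":8,"y":-40,"z":0,"turn":-0.07},
    {"claw":1,"x":8,"y":-40,"z":0,"turn":-0.07},
    {"claw":1,"x":8,"y":-40,"z":0,"turn":-0.07},
    {"claw":1,"x":12,"y":-39,"z":0,"turn":-0.07},
    {"claw":1,"x":12,"y":-39,"z":0,"turn":-0.07},
    {"claw":1,"x":12,"y":-39,"z":0,"turn":-0.07},
    {"claw":1,"x":12,"y":-39,"z":0,"turn":-0.07},
    {"claw":1,"x":12,"y":-39,"z":0,"turn":-0.07},
  ],
)

```text
t: 7.82
eef_pos: [472.4, -217.9, 216.3]
tool_rot: [-0.078, 3.108, 0.092]
ft_force: [-0.1, 0.7, 0.7]
opening: 0.0
finger_force: 0.0
```

```bash
cat >> h.py <<'E'
def wcap(name=None):
    from scipy.spatial.transform import Rotation as R
    o=arm.get_obs(); im,d=cams.capture('wrist'); m=cams.camera_model('wrist')
    T=np.eye(4); T[:3,:3]=R.from_rotvec(o['tool_rot']).as_matrix(); T[:3,3]=o['eef_pos']
    mm=dict(m); mm['world_from_camera']=T@np.array(m['hand_eye'])
    v,u=np.mgrid[:480,:640]
    if name: cv2.imwrite(f'pics/{name}.png',im[...,::-1])
    return im,d,w('wrist',u*1.,v*1.,d.astype(float),mm),mm
def beads(im,P,zmin=-50,zmax=120,amin=8):
    hsv=cv2.cvtColor(im,cv2.COLOR_RGB2HSV)
    k=((hsv[...,0]>95)&(hsv[...,0]<130)&(hsv[...,1]>110)).astype(np.uint8)
    n,l,s,ce=cv2.connectedComponentsWithStats(k); out=[]
    for i in range(1,n):
        if s[i,4]>=amin:
            q=np.median(P[l==i],0)
            if zmin<q[2]<zmax: out.append((np.round(q),s[i,4],np.round(ce[i])))
    return out
E
python3 - <<'E'
import s; s.st()
from h import *
im,d,P,m=wcap('w1'); np.savez('w1',im=im,P=P)
print(m.keys())
for b in beads(im,P,amin=60): print(b)
E
```

```text
t7.82 q [-0.526 -0.025  1.942  0.071  1.229 -2.171] p [ 472.4 -217.9  216.3] lean(world xy of tool z) [0.03 0.06] yaw tool y 1.622 F [-0.1  0.7  0.7] op 0.0
dict_keys(['fx', 'fy', 'cx', 'cy', 'hand_eye', 'world_from_camera'])
(array([ 427., -508.,  -28.]), np.int32(122), array([ 17., 143.]))
(array([ 507., -320.,   29.]), np.int32(126), array([198., 243.]))
(array([ 504., -223.,   29.]), np.int32(105), array([298., 242.]))
(array([ 508., -272.,   29.]), np.int32(113), array([248., 245.]))
(array([ 542., -272.,   29.]), np.int32(99), array([248., 277.]))
(array([ 540., -220.,   29.]), np.int32(92), array([299., 276.]))
(array([ 546., -308.,   29.]), np.int32(109), array([212., 279.]))
```

View pics/w1.png

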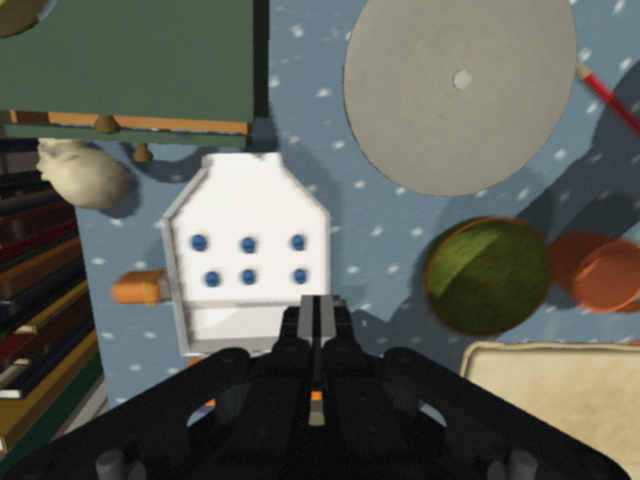

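```bash
python3 - <<'E'
from h import *
D=np.load('w1.npz'); im,P=D['im'],D['P']
for n,(u,v) in dict(L=(167,218),R=(327,214),mL=(207,156),mR=(281,155),deckmid=(250,300),backL=(186,352)).items():
    print(n,np.round(np.median(P[v-1:v+2,u-1:u+2].reshape(-1,3),0)))
hsv=cv2.cvtColor(im,cv2.COLOR_RGB2HSV)
k=(hsv[...,0]>5)&(hsv[...,0]<20)&(hsv[...,1]>120)
k[:265]=0;k[310:]=0;k[:,:105]=0;k[:,170:]=0
q=P[k]; top=q[q[:,2]>48]; print('handle',np.round(top.min(0)),np.round(top.max(0)),np.round(np.median(top,0)),len(top))
T=cloud('top',np.load('top_d.npy')); ti=np.load('top_i.npy'); hs=cv2.cvtColor(ti,cv2.COLOR_RGB2HSV)
k=(hs[...,0]>5)&(hs[...,0]<20)&(hs[...,1]>120); k[:238]=0;k[258:]=0;k[:,:472]=0;k[:,497:]=0
q=T[k]; print('handle top cam',np.round(np.median(q,0)),np.round(q.min(0)),np.round(q.max(0)),len(q))
E
```

```text
L [ 483. -345.   34.]
R [ 474. -196.   30.]
mL [ 427. -314.   -0.]
mR [ 421. -241.   30.]
deckmid [ 576. -272.   16.]
backL [ 654. -349.    0.]
handle [ 392. -393.   48.] [ 563. -230.  363.] [ 550. -371.   53.] 906
handle top cam [ 552. -370.   51.] [ 542. -391.   28.] [ 565. -348.   63.] 133
```

Call:
jog_arm(
  motion=[
    {"claw":1,"x":1,"y":-1.5,"z":-38,"turn":0},
    {"claw":1,"x":1,"y":-1.5,"z":-38,"turn":0},
    {"claw":1,"x":1,"y":-1.5,"z":-38,"turn":0},
    {"claw":1,"x":1,"y":-1.5,"z":-32,"turn":0},
    {"claw":1,"x":0.5,"y":0,"z":-22,"turn":0},
    {"claw":1,"x":0,"y":0,"z":0,"turn":0},
    {"claw":1,"x":12,"y":0.7,"z":0,"turn":0},
    {"claw":1,"x":12,"y":0.7,"z":0,"turn":0},
    {"claw":1,"x":12,"y":0.7,"z":0,"turn":0},
    {"claw":1,"x":12,"y":0.7,"z":0,"turn":0},
    {"claw":1,"x":12,"y":0.7,"z":0,"turn":0},
    {"claw":1,"x":12,"y":0.7,"z":0,"turn":0},
    {"claw":1,"x":13,"y":0.7,"z":0,"turn":0},
    {"claw":1,"x":0,"y":0,"z":0,"turn":0},
    {"claw":1,"x":0,"y":0,"z":30,"turn":0},
    {"claw":1,"x":-15,"y":-20,"z":30,"turn":0},
  ],
)

```text
t: 9.2
eef_pos: [546.5, -233.2, 106.1]
tool_rot: [-0.09, 3.112, 0.1]
ft_force: [1.3, -2.1, 0.7]
opening: -0.004
finger_force: 0.0
```

```bash
python3 - <<'E'
import s; s.st()
from h import *
im,d,P,m=wcap('w2')
for b in beads(im,P,amin=60): print(b)
E
```

```text
t9.20 q [-0.486  0.217  1.894  0.08   1.041 -2.155] p [ 546.5 -233.2  106.1] lean(world xy of tool z) [0.024 0.065] yaw tool y 1.629 F [ 1.3 -2.1  0.7] op -0.004
(array([ 507., -319.,   29.]), np.int32(397), array([172., 186.]))
(array([ 503., -222.,   29.]), np.int32(415), array([329., 187.]))
(array([ 508., -271.,   29.]), np.int32(403), array([251., 191.]))
(array([ 540., -219.,   29.]), np.int32(370), array([330., 242.]))
(array([ 542., -271.,   29.]), np.int32(352), array([251., 242.]))
(array([ 545., -308.,   29.]), np.int32(349), array([194., 246.]))
```

View pics/w2.png

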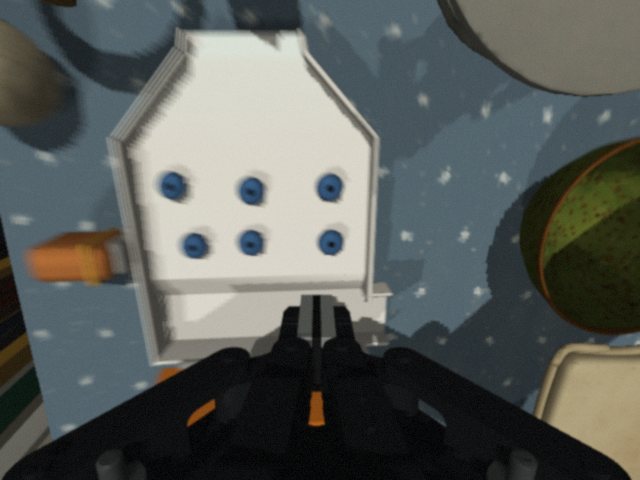

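```bash
python3 - <<'E'
from h import *
im,d,P,m=wcap()
o=arm.get_obs(); print(o['eef_pos'])
for v in (292,298,304,312,325,340): print(v,np.round(P[v,308],0),np.round(P[v,328],0),d[v,308])
from scipy.spatial.transform import Rotation as R
M=R.from_rotvec(o['tool_rot']).as_matrix()
for v in (298,304,312): print(np.round(M.T@(P[v,308]-o['eef_pos']),1))
E
```

```text
[ 549.34579542 -240.04279381  113.54689303]
292 [ 594. -238.    9.] [ 593. -222.    9.] 280.19327
298 [ 536. -245.  129.] [ 536. -236.  129.] 147.79413
304 [ 536. -245.  135.] [ 536. -237.  135.] 142.24681
312 [ 535. -245.  142.] [ 536. -238.  141.] 135.39204
325 [ 535. -246.  152.] [ 536. -238.  150.] 125.95222
340 [ 537. -246.  159.] [ 533. -240.  164.] 120.12881
[ 12.7  -3.2 -16.3]
[ 12.8  -3.1 -22.1]
[ 13.   -2.9 -29.2]
```

```bash
python3 - <<'E'
from h import *
import s; o,M=s.st()
m=cams.camera_model('wrist'); H=np.array(m['hand_eye']); print(np.round(H,3), m['fx'],m['cx'],m['cy'])
for p in ([11,0,25],[11,0,0],[0,0,25],[11,0,-16],[13,-3,-16]):
    c=np.linalg.inv(H)@np.array(p+[1.]); print(p,'px',np.round([m['cx']+m['fx']*c[0]/-c[2], m['cy']-m['fy']*c[1]/-c[2]],0),'depth',-c[2])
im,d,P,mm=wcap()
print('t',arm.get_obs()['t'],arm.get_obs()['eef_pos'])
for b in beads(im,P,amin=60): print(b)
for u in (308,318,328): 
  print([int(x) for x in d[270:300:3,u]])
E
```

```text
t9.30 q [-0.493  0.209  1.887  0.076  1.04  -2.156] p [ 549.3 -240.   113.5] lean(world xy of tool z) [0.037 0.055] yaw tool y 1.626 F [ 0.6 -0.7  1.1] op -0.001
[[ 0.00000e+00  9.55000e-01  2.96000e-01  7.57930e+01]
 [ 1.00000e+00 -0.00000e+00 -1.00000e-03  2.80000e-01]
 [-1.00000e-03  2.96000e-01 -9.55000e-01 -1.49972e+02]
 [ 0.00000e+00  0.00000e+00  0.00000e+00  1.00000e+00]] 355.620038402852 316.14772822814143 245.82927975698007
[11, 0, 25] px [315. 265.] depth 186.3121737475986
[11, 0, 0] px [315. 284.] depth 162.43448583260204
[0, 0, 25] px [315. 284.] depth 189.57101414269732
[11, 0, -16] px [315. 299.] depth 147.15276556700422
[13, -3, -16] px [308. 295.] depth 146.5577388678641
t 9.35 [ 548.53490232 -238.73092069  111.40740351]
(array([ 507., -317.,   29.]), np.int32(478), array([192., 180.]))
(array([ 504., -221.,   29.]), np.int32(444), array([342., 181.]))
(array([ 508., -269.,   29.]), np.int32(452), array([267., 184.]))
(array([ 542., -269.,   29.]), np.int32(386), array([266., 234.]))
(array([ 540., -218.,   29.]), np.int32(377), array([343., 234.]))
(array([ 546., -305.,   29.]), np.int32(404), array([212., 237.]))
[263, 267, 270, 274, 275, 278, 278, 280, 151, 148]
[265, 268, 273, 275, 276, 278, 280, 280, 153, 148]
[266, 268, 272, 274, 278, 278, 278, 280, 152, 147]
```

Call:
jog_arm(
  motion=[
    {"claw":1,"x":-35,"y":8,"z":0,"turn":0},
    {"claw":1,"x":-35,"y":8,"z":0,"turn":0},
    {"claw":1,"x":0,"y":0,"z":-30,"turn":0},
    {"claw":1,"x":0,"y":0,"z":-28,"turn":0},
    {"claw":1,"x":0,"y":0,"z":0,"turn":0},
    {"claw":1,"x":0,"y":0,"z":0,"turn":0},
  ],
)

```text
t: 9.85
eef_pos: [474.3, -219.1, 47.8]
tool_rot: [-0.084, 3.113, 0.098]
ft_force: [1.0, 0.1, -0.2]
opening: -0.001
finger_force: 0.0
```

```bash
python3 - <<'E'
from h import *
import s; o,M=s.st()
im,d,P,mm=wcap('w3'); sc,sd=cams.capture('scene')
m=cams.camera_model('scene'); T=np.linalg.inv(np.array(m['world_from_camera']))
def px(p):
    c=T@np.append(p,1); return [m['cx']+m['fx']*c[0]/-c[2], m['cy']-m['fy']*c[1]/-c[2]]
tip=o['eef_pos']+M[:,2]*25; print(tip, 'tip px',px(tip),'tcp px',px(o['eef_pos']))
u,v=map(int,px(tip)); y0=max(0,v-110);x0=max(0,u-130)
c=cv2.resize(sc[y0:y0+200,x0:x0+260],None,fx=3,fy=3,interpolation=cv2.INTER_CUBIC); cv2.circle(c,((u-x0)*3,(v-y0)*3),4,(255,0,0),1); a,b=px(o['eef_pos']); cv2.circle(c,(int((a-x0)*3),int((b-y0)*3)),4,(0,255,0),1)
cv2.imwrite('pics/sc3.png',c[...,::-1])
E
```

```text
t9.85 q [-0.526  0.164  2.083  0.085  0.907 -2.204] p [ 474.3 -219.1   47.8] lean(world xy of tool z) [0.024 0.064] yaw tool y 1.626 F [ 1.   0.1 -0.2] op -0.001
[ 474.93422215 -217.51446363   22.84603922] tip px [np.float64(390.3873444111124), np.float64(224.47138749724428)] tcp px [np.float64(391.564161534394), np.float64(218.9327298073511)]
```

View pics/sc3.png

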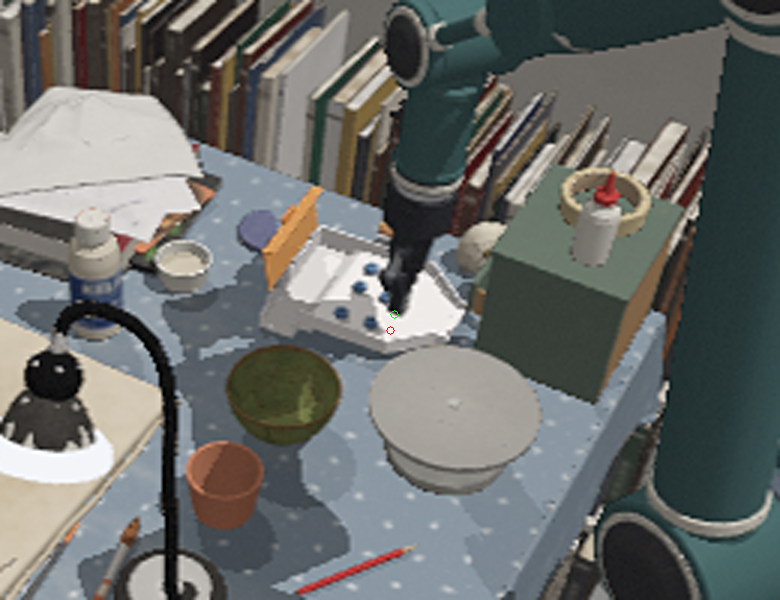

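Call:
jog_arm(
  motion=[
    {"claw":1,"x":0,"y":0,"z":-14,"turn":0},
    {"claw":1,"x":0,"y":0,"z":-10,"turn":0},
    {"claw":1,"x":0,"y":0,"z":0,"turn":0},
  ],
)

```text
t: 10.2
eef_pos: [476.3, -220.3, 25.1]
tool_rot: [-0.085, 3.11, 0.095]
ft_force: [-0.4, 0.1, -0.8]
opening: 0.006
finger_force: 0.0
```

```bash
python3 - <<'E'
from h import *
import s; o,M=s.st()
im,d,P,mm=wcap('w4')
for u in (300,308,318,328): print(u,[(v,int(d[v,u]),int(P[v,u,2]),int(P[v,u,0])) for v in range(256,306,4)])
E
```

```text
t10.20 q [-0.526  0.198  2.094  0.089  0.858 -2.21 ] p [ 476.3 -220.3   25.1] lean(world xy of tool z) [0.028 0.061] yaw tool y 1.626 F [-0.4  0.1 -0.8] op 0.006
300 [(256, 162, 20, 453), (260, 163, 20, 455), (264, 163, 20, 457), (268, 163, 21, 459), (272, 164, 20, 461), (276, 165, 19, 463), (280, 165, 20, 465), (284, 166, 20, 467), (288, 168, 19, 469), (292, 167, 21, 471), (296, 169, 19, 474), (300, 169, 20, 475), (304, 170, 20, 478)]
308 [(256, 162, 20, 453), (260, 163, 20, 455), (264, 162, 21, 457), (268, 163, 21, 458), (272, 163, 21, 460), (276, 165, 20, 463), (280, 165, 20, 465), (284, 166, 20, 467), (288, 167, 20, 469), (292, 166, 21, 470), (296, 149, 37, 464), (300, 146, 41, 464), (304, 142, 45, 464)]
318 [(256, 148, 33, 448), (260, 163, 20, 455), (264, 163, 20, 456), (268, 165, 20, 459), (272, 165, 20, 461), (276, 165, 20, 463), (280, 166, 20, 465), (284, 166, 20, 467), (288, 167, 20, 469), (292, 168, 20, 471), (296, 150, 37, 465), (300, 145, 42, 464), (304, 142, 45, 464)]
328 [(256, 154, 28, 450), (260, 149, 33, 450), (264, 149, 34, 451), (268, 165, 20, 459), (272, 165, 20, 461), (276, 165, 21, 462), (280, 166, 20, 465), (284, 168, 19, 467), (288, 166, 22, 468), (292, 169, 19, 471), (296, 149, 38, 464), (300, 145, 42, 464), (304, 142, 45, 464)]
```

View pics/w4.png

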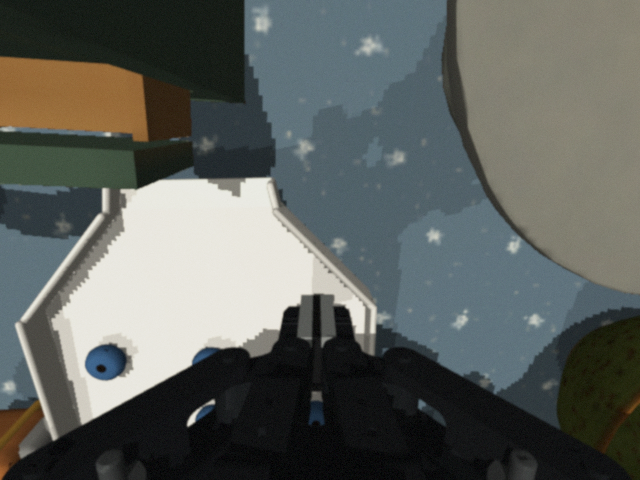

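Call:
jog_arm(
  motion=[
    {"claw":1,"x":0,"y":-1,"z":-7,"turn":0},
    {"claw":1,"x":0,"y":0,"z":-6,"turn":0},
    {"claw":1,"x":8,"y":0.7,"z":0,"turn":0},
    {"claw":1,"x":13,"y":0.7,"z":0,"turn":0},
    {"claw":1,"x":13,"y":0.7,"z":0,"turn":0},
    {"claw":1,"x":13,"y":0.7,"z":0,"turn":0},
    {"claw":1,"x":13,"y":0.7,"z":0,"turn":0},
    {"claw":1,"x":13,"y":0.7,"z":0,"turn":0},
    {"claw":1,"x":12,"y":0.7,"z":0,"turn":0},
    {"claw":1,"x":0,"y":0,"z":0,"turn":0},
  ],
)

```text
t: 11.08
eef_pos: [564.9, -217.3, 13.8]
tool_rot: [-0.086, 3.105, 0.091]
ft_force: [1.2, -0.1, 2.2]
opening: -0.003
finger_force: 1.1
```

```bash
python3 - <<'E'
from h import *
import s; o,M=s.st()
im,d,P,mm=wcap()
for b in beads(im,P,amin=60): print(b)
E
```

```text
t11.08 q [-0.448  0.34   1.933  0.089  0.866 -2.131] p [ 564.9 -217.3   13.8] lean(world xy of tool z) [0.032 0.059] yaw tool y 1.627 F [ 1.2 -0.1  2.2] op -0.003
(array([ 507., -315.,   29.]), np.int32(1885), array([ 48., 176.]))
(array([ 508., -268.,   29.]), np.int32(1557), array([185., 185.]))
(array([ 541., -269.,   29.]), np.int32(1269), array([190., 270.]))
(array([ 545., -304.,   29.]), np.int32(1406), array([ 97., 275.]))
(array([ 614., -215.,   18.]), np.int32(136), array([317., 398.]))
```

Call:
jog_arm(
  motion=[
    {"claw":1,"x":0,"y":0,"z":40,"turn":-0.121},
    {"claw":1,"x":0,"y":0,"z":40,"turn":-0.121},
    {"claw":1,"x":-14,"y":-16,"z":0,"turn":-0.121},
    {"claw":1,"x":-14,"y":-16,"z":0,"turn":-0.121},
    {"claw":1,"x":-14,"y":-16,"z":0,"turn":-0.121},
    {"claw":1,"x":-14,"y":-16,"z":0,"turn":-0.121},
    {"claw":1,"x":-14,"y":-16,"z":0,"turn":-0.121},
    {"claw":1,"x":-14,"y":-17,"z":0,"turn":-0.121},
    {"claw":1,"x":0,"y":0,"z":0,"turn":-0.121},
    {"claw":1,"x":0,"y":0,"z":0,"turn":-0.121},
    {"claw":1,"x":0,"y":0,"z":0,"turn":-0.121},
    {"claw":1,"x":0,"y":0,"z":0,"turn":-0.121},
    {"claw":1,"x":0,"y":0,"z":-20,"turn":-0.121},
    {"claw":1,"x":0,"y":0,"z":0,"turn":0},
  ],
)

```text
t: 12.3
eef_pos: [474.9, -311.8, 69.6]
tool_rot: [2.126, 2.233, 0.03]
ft_force: [-0.8, 1.0, -0.4]
opening: -0.003
finger_force: 0.0
```

```bash
python3 - <<'E'
from h import *
import s; o,M=s.st()
im,d,P,mm=wcap()
for b in beads(im,P,amin=60): print(b)
E
```

```text
t12.30 q [-0.632  0.173  2.024  0.015  0.885 -0.691] p [ 474.9 -311.8   69.6] lean(world xy of tool z) [ 0.055 -0.026] yaw tool y 0.05 F [-0.8  1.  -0.4] op -0.003
(array([ 602., -213.,   17.]), np.int32(1550), array([555., 100.]))
(array([ 508., -268.,   29.]), np.int32(640), array([378., 200.]))
(array([ 541., -269.,   29.]), np.int32(636), array([438., 203.]))
(array([ 545., -305.,   29.]), np.int32(540), array([434., 264.]))
(array([ 507., -316.,   29.]), np.int32(526), array([368., 280.]))
```

Call:
jog_arm(
  motion=[
    {"claw":1,"x":4,"y":-1,"z":-30,"turn":0},
    {"claw":1,"x":0,"y":0,"z":-20,"turn":0},
    {"claw":1,"x":0,"y":0,"z":-6,"turn":0},
    {"claw":1,"x":8,"y":0.7,"z":0,"turn":0},
    {"claw":1,"x":13,"y":0.7,"z":0,"turn":0},
    {"claw":1,"x":13,"y":0.7,"z":0,"turn":0},
    {"claw":1,"x":13,"y":0.7,"z":0,"turn":0},
    {"claw":1,"x":13,"y":0.7,"z":0,"turn":0},
    {"claw":1,"x":13,"y":0.7,"z":0,"turn":0},
    {"claw":1,"x":13,"y":0.7,"z":0,"turn":0},
    {"claw":1,"x":0,"y":0,"z":0,"turn":0},
    {"claw":1,"x":-10,"y":0,"z":20,"turn":0},
    {"claw":1,"x":0,"y":0,"z":40,"turn":0},
    {"claw":1,"x":0,"y":0,"z":40,"turn":0},
  ],
)

```text
t: 13.52
eef_pos: [555.0, -308.3, 114.8]
tool_rot: [2.123, 2.238, 0.029]
ft_force: [1.0, -0.5, 0.4]
opening: -0.003
finger_force: 0.0
```

```bash
python3 - <<'E'
from h import *
import s; o,M=s.st()
im,d,P,mm=wcap('w5')
for b in beads(im,P,amin=60): print(b)
im,d=cams.capture('top'); P=cloud('top',d)
for b in beads(im,P): print('top',b)
for r in cams.masks_of('top','lid_tab')[:1]:
    q=P[r['pixels']]; print('lid',r['conf'],np.round(np.percentile(q,[3,50,97],axis=0)))
E
```

```text
t13.52 q [-0.55   0.239  1.847  0.008  0.995 -0.606] p [ 555.  -308.3  114.8] lean(world xy of tool z) [ 0.054 -0.026] yaw tool y 0.053 F [ 1.  -0.5  0.4] op -0.003
(array([ 605., -213.,   17.]), np.int32(963), array([392., 104.]))
(array([ 510., -269.,   29.]), np.int32(445), array([243., 188.]))
(array([ 544., -269.,   29.]), np.int32(428), array([296., 190.]))
(array([ 619., -296.,   17.]), np.int32(311), array([398., 228.]))
(array([ 619., -316.,   17.]), np.int32(289), array([395., 254.]))
(array([ 818., -480.,  -19.]), np.int32(100), array([556., 398.]))
(array([ 569., -502.,  -21.]), np.int32(95), array([312., 411.]))
(array([ 817., -480.,   25.]), np.int32(65), array([589., 434.]))
(array([ 817., -479.,   42.]), np.int32(66), array([603., 449.]))
top (array([767., -51.,  36.]), np.int32(8), array([360., 167.]))
top (array([ 619., -295.,   18.]), np.int32(10), array([451., 224.]))
top (array([ 620., -316.,   16.]), np.int32(14), array([458., 224.]))
top (array([ 614., -209.,   18.]), np.int32(12), array([419., 226.]))
top (array([ 595., -213.,   16.]), np.int32(11), array([420., 232.]))
top (array([ 544., -269.,   28.]), np.int32(12), array([443., 251.]))
top (array([ 510., -268.,   29.]), np.int32(12), array([442., 264.]))
lid 0.9 [[ 628. -323.   38.]
 [ 636. -256.   92.]
 [ 647. -194.  103.]]
```

Call:
jog_arm(
  motion=[
    {"claw":1,"x":31,"y":11.5,"z":8,"turn":0},
    {"claw":1,"x":31,"y":11.5,"z":5,"turn":0},
    {"claw":1,"x":31,"y":11.5,"z":0,"turn":0},
    {"claw":1,"x":32,"y":11.5,"z":0,"turn":0},
    {"claw":1,"x":0,"y":0,"z":-30,"turn":0},
    {"claw":1,"x":0,"y":0,"z":-29,"turn":0},
    {"claw":1,"x":-8,"y":0,"z":0,"turn":0},
    {"claw":1,"x":-10,"y":0,"z":0,"turn":0},
    {"claw":1,"x":-10,"y":0,"z":0,"turn":0},
    {"claw":1,"x":-10,"y":0,"z":0,"turn":0},
    {"claw":1,"x":-10,"y":0,"z":0,"turn":0},
    {"claw":1,"x":-10,"y":0,"z":0,"turn":0},
    {"claw":1,"x":-10,"y":0,"z":0,"turn":0},
    {"claw":1,"x":-12,"y":0,"z":0,"turn":0},
    {"claw":1,"x":0,"y":0,"z":0,"turn":0},
    {"claw":1,"x":0,"y":0,"z":20,"turn":0},
    {"claw":1,"x":0,"y":0,"z":30,"turn":0},
  ],
)

```text
t: 15.08
eef_pos: [599.4, -262.6, 117.7]
tool_rot: [2.124, 2.237, 0.028]
ft_force: [0.2, -0.3, -0.6]
opening: 0.002
finger_force: 0.0
```

```bash
python3 - <<'E'
from h import *
import s; o,M=s.st()
im,d=cams.capture('top'); P=cloud('top',d)
for b in beads(im,P): print('top',b)
for r in cams.masks_of('top','lid_tab')[:1]:
    q=P[r['pixels']]; print('lid',r['conf'],np.round(np.percentile(q,[3,50,97],axis=0)))
hs=cv2.cvtColor(im,cv2.COLOR_RGB2HSV); k=(hs[...,0]>5)&(hs[...,0]<20)&(hs[...,1]>120); k[:200]=0;k[300:]=0;k[:,:395]=0;k[:,497:]=0
q=P[k&(P[...,2]<70)&(P[...,2]>20)]; print('handle',np.round(np.median(q[q[:,1]<-345],0))); a=q[q[:,1]>-340]; print('amber',len(a),np.round(np.percentile(a,[3,50,97],axis=0)) if len(a) else '')
E
```

```text
t15.08 q [-0.451  0.271  1.802  0.     1.009 -0.503] p [ 599.4 -262.6  117.7] lean(world xy of tool z) [ 0.054 -0.026] yaw tool y 0.052 F [ 0.2 -0.3 -0.6] op 0.002
top (array([761., -64.,  30.]), np.int32(10), array([364., 170.]))
lid 0.73 [[ 570. -329.   32.]
 [ 598. -224.   39.]
 [ 625. -198.   46.]]
handle [ 553. -365.   52.]
amber 498 [[ 570. -329.   32.]
 [ 597. -224.   39.]
 [ 624. -196.   46.]]
```

Call:
jog_arm(
  motion=[
    {"claw":0.35,"x":-16,"y":-36,"z":0,"turn":0},
    {"claw":0.35,"x":-16,"y":-36,"z":0,"turn":0},
    {"claw":0.35,"x":-16,"y":-36,"z":0,"turn":0},
    {"claw":0.35,"x":0,"y":0,"z":-25,"turn":0.008},
    {"claw":0.35,"x":0,"y":0,"z":-25,"turn":0},
    {"claw":0.35,"x":0,"y":0,"z":0,"turn":0},
  ],
)

```text
t: 15.68
eef_pos: [550.8, -370.5, 65.5]
tool_rot: [2.118, 2.245, 0.03]
ft_force: [-0.3, -0.1, -1.7]
opening: 0.65
finger_force: 0.0
```

```bash
python3 - <<'E'
from h import *
import s; o,M=s.st()
im,d,P,mm=wcap('w6')
for b in beads(im,P,amin=60)[:4]: print(b)
hs=cv2.cvtColor(im,cv2.COLOR_RGB2HSV); k=(hs[...,0]>5)&(hs[...,0]<20)&(hs[...,1]>120)
q=P[k&(P[...,1]<-346)&(P[...,2]>40)&(P[...,2]<60)&(P[...,1]>-400)]; print('handle',np.round(np.percentile(q,[2,50,98],axis=0)),len(q))
E
```

```text
t15.68 q [-0.637  0.343  1.815  0.016  0.927 -0.704] p [ 550.8 -370.5   65.5] lean(world xy of tool z) [ 0.054 -0.024] yaw tool y 0.059 F [-0.3 -0.1 -1.7] op 0.65
(array([ 510., -270.,   29.]), np.int32(996), array([237.,  73.]))
(array([ 543., -270.,   29.]), np.int32(959), array([310.,  79.]))
(array([ 569., -501.,  -10.]), np.int32(96), array([324., 409.]))
handle [[ 541. -390.   47.]
 [ 552. -367.   53.]
 [ 563. -349.   55.]] 3523
```

View pics/w6.png

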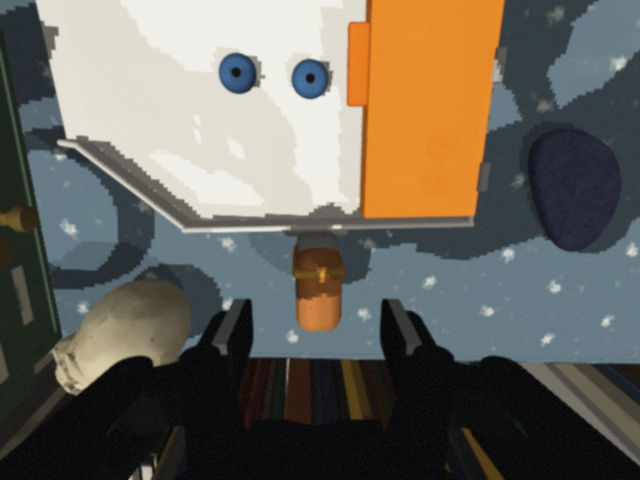

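Call:
jog_arm(
  motion=[
    {"claw":0.35,"x":0.5,"y":0,"z":-25,"turn":0},
    {"claw":0.35,"x":0.5,"y":0,"z":-20,"turn":0},
    {"claw":0.35,"x":0,"y":0,"z":-8,"turn":0},
    {"claw":0.6,"x":0,"y":0,"z":0,"turn":0},
    {"claw":0.8,"x":0,"y":0,"z":0,"turn":0},
    {"claw":1,"x":0,"y":0,"z":0,"turn":0},
    {"claw":1,"x":0,"y":0,"z":0,"turn":0},
    {"claw":1,"x":0,"y":0,"z":0,"turn":0},
  ],
  squeeze=100,
)

```text
t: 16.4
eef_pos: [556.2, -372.5, 20.7]
tool_rot: [2.108, 2.24, 0.031]
ft_force: [-2.8, 1.3, 5.1]
opening: 0.262
finger_force: 97.3
```

```bash
python3 - <<'E'
import s; from h import *
s.st()
im,d,P,mm=wcap()
for b in beads(im,P,amin=60)[:4]: print(b)
E
```

```text
t16.40 q [-0.634  0.4    1.833  0.016  0.841 -0.705] p [ 556.2 -372.5   20.7] lean(world xy of tool z) [ 0.061 -0.03 ] yaw tool y 0.062 F [-2.8  1.3  5.1] op 0.262
(array([ 511., -271.,   30.]), np.int32(1981), array([204.,  50.]))
(array([ 544., -271.,   30.]), np.int32(1872), array([302.,  57.]))
(array([ 569., -502.,  -48.]), np.int32(71), array([317., 414.]))
```

Call:
jog_arm(
  motion=[
    {"claw":1,"x":0,"y":0,"z":5,"turn":0},
    {"claw":1,"x":0,"y":0,"z":10,"turn":0},
    {"claw":1,"x":0,"y":0,"z":15,"turn":0},
    {"claw":1,"x":0,"y":0,"z":20,"turn":0},
    {"claw":1,"x":0,"y":0,"z":20,"turn":0},
    {"claw":1,"x":0,"y":0,"z":20,"turn":0},
    {"claw":1,"x":0,"y":0,"z":12,"turn":0},
    {"claw":1,"x":0,"y":0,"z":6,"turn":0},
  ],
  squeeze=120,
)

```text
t: 17.12
eef_pos: [557.2, -372.9, 129.3]
tool_rot: [2.106, 2.237, 0.033]
ft_force: [0.4, -0.5, -4.7]
opening: 0.256
finger_force: 117.7
```

```bash
cat >> h.py <<'E'
def tilt(im,P,uv=None):
    # plane of amber lid -> tray normal (world)
    hs=cv2.cvtColor(im,cv2.COLOR_RGB2HSV); k=((hs[...,0]>8)&(hs[...,0]<22)&(hs[...,1]>180)).astype(np.uint8)
    n,l,s,c=cv2.connectedComponentsWithStats(k); i=1+np.argmax(s[1:,4])
    k=cv2.erode((l==i).astype(np.uint8),np.ones((7,7)))>0
    q=P[k]; c=np.median(q,0)
    for _ in range(3):
        A=np.linalg.lstsq(np.c_[q[:,:2]-c[:2],np.ones(len(q))],q[:,2],rcond=None)[0]
        r=abs(q[:,2]-np.c_[q[:,:2]-c[:2],np.ones(len(q))]@A); q=q[r<3]
    return np.round(np.degrees(np.arctan(A[:2])),1),np.round(c),len(q)
E
python3 - <<'E'
import s; from h import *
s.st()
im,d,P,mm=wcap('w7')
for b in beads(im,P,amin=200,zmax=400)[:4]: print(b)
print('lid slope deg along world x,y',tilt(im,P))
E
```

```text
t17.12 q [-0.634  0.281  1.766  0.015  1.023 -0.701] p [ 557.2 -372.9  129.3] lean(world xy of tool z) [ 0.065 -0.032] yaw tool y 0.061 F [ 0.4 -0.5 -4.7] op 0.256
(array([ 512., -271.,  137.]), np.int32(1942), array([205.,  50.]))
(array([ 545., -272.,  138.]), np.int32(1838), array([302.,  59.]))
(array([ 484., -519.,   83.]), np.int32(348), array([196., 455.]))
lid slope deg along world x,y (array([ 1.2, -0.3]), array([ 598., -284.,  150.]), 38513)
```

Call:
jog_arm(
  motion=[
    {"claw":1,"x":5.4,"y":2.7,"z":3,"turn":-0.011},
    {"claw":1,"x":10.7,"y":5.4,"z":6,"turn":-0.011},
    {"claw":1,"x":16,"y":8,"z":8,"turn":-0.011},
    {"claw":1,"x":21.5,"y":10.7,"z":8,"turn":-0.011},
    {"claw":1,"x":26.8,"y":13.4,"z":8,"turn":-0.011},
    {"claw":1,"x":26.8,"y":13.4,"z":8,"turn":-0.011},
    {"claw":1,"x":26.8,"y":13.4,"z":8,"turn":-0.011},
    {"claw":1,"x":26.8,"y":13.4,"z":8,"turn":-0.011},
    {"claw":1,"x":26.8,"y":13.4,"z":8,"turn":-0.011},
    {"claw":1,"x":26.8,"y":13.4,"z":8,"turn":-0.011},
    {"claw":1,"x":26.8,"y":13.4,"z":8,"turn":-0.011},
    {"claw":1,"x":26.8,"y":13.4,"z":8,"turn":-0.011},
    {"claw":1,"x":26.8,"y":13.4,"z":8,"turn":-0.011},
    {"claw":1,"x":26.8,"y":13.4,"z":8,"turn":-0.011},
    {"claw":1,"x":26.8,"y":13.4,"z":6,"turn":-0.011},
    {"claw":1,"x":26.8,"y":13.4,"z":3,"turn":-0.011},
    {"claw":1,"x":26.8,"y":13.4,"z":0,"turn":-0.011},
    {"claw":1,"x":21.5,"y":10.7,"z":0,"turn":-0.011},
    {"claw":1,"x":12,"y":5,"z":0,"turn":-0.011},
  ],
)

```text
t: 18.75
eef_pos: [992.6, -151.2, 234.5]
tool_rot: [2.333, 2.012, 0.019]
ft_force: [1.2, 0.4, -4.7]
opening: 0.255
finger_force: 117.8
```

```bash
python3 - <<'E'
import s; from h import *
s.st()
im,d,P,mm=wcap()
for b in beads(im,P,amin=200,zmax=400)[:4]: print(b)
print(tilt(im,P))
E
```

```text
t18.75 q [-0.165  0.962  0.529 -0.03   1.596 -0.02 ] p [ 992.6 -151.2  234.5] lean(world xy of tool z) [ 0.049 -0.038] yaw tool y -0.146 F [ 1.2  0.4 -4.7] op 0.255
(array([968., -41., 243.]), np.int32(1960), array([198.,  46.]))
(array([1000.,  -49.,  243.]), np.int32(1851), array([295.,  57.]))
(array([ 0.5, -0.2]), array([1051.,  -73.,  255.]), 36968)
```

Call:
jog_arm(
  motion=[
    {"claw":1,"x":20,"y":-3,"z":0,"turn":0},
    {"claw":1,"x":25,"y":-4,"z":3,"turn":0},
    {"claw":1,"x":25,"y":-4,"z":5,"turn":0},
    {"claw":1,"x":25,"y":-4,"z":5,"turn":0},
    {"claw":1,"x":25,"y":-4,"z":5,"turn":0},
  ],
)

```text
t: 19.22
eef_pos: [1043.3, -164.5, 234.2]
tool_rot: [2.29, 1.974, 0.087]
ft_force: [-0.1, -0.2, -2.9]
opening: 0.259
finger_force: 118.1
```

```bash
python3 - <<'E'
import s; from h import *
s.st()
im,d,P,mm=wcap()
for b in beads(im,P,amin=200,zmax=400)[:4]: print(b)
print(tilt(im,P))
E
```

```text
t19.22 q [-0.17   1.086  0.314 -0.03   1.615 -0.025] p [1043.3 -164.5  234.2] lean(world xy of tool z) [ 0.12  -0.051] yaw tool y -0.146 F [-0.1 -0.2 -2.9] op 0.259
(array([1017.,  -48.,  239.]), np.int32(2022), array([189.,  24.]))
(array([1049.,  -56.,  242.]), np.int32(1935), array([290.,  37.]))
(array([ 4.4, -0.9]), array([1100.,  -86.,  257.]), 35376)
```

Call:
jog_arm(
  motion=[
    {"claw":1,"x":25,"y":-4,"z":5,"turn":0},
    {"claw":1,"x":25,"y":-4,"z":5,"turn":0},
    {"claw":1,"x":25,"y":-4,"z":5,"turn":0},
    {"claw":1,"x":25,"y":-4,"z":5,"turn":0},
  ],
)

```text
t: 19.6
eef_pos: [1070.7, -169.8, 231.9]
tool_rot: [2.244, 1.937, 0.157]
ft_force: [0.0, -1.5, -4.8]
opening: 0.258
finger_force: 118.1
```

```bash
python3 - <<'E'
import s; from h import *
s.st()
im,d,P,mm=wcap()
for b in beads(im,P,amin=200,zmax=400)[:4]: print(b)
print(tilt(im,P))
E
```

```text
t19.60 q [-0.171  1.093  0.313 -0.028  1.535 -0.026] p [1070.7 -169.8  231.9] lean(world xy of tool z) [ 0.191 -0.062] yaw tool y -0.143 F [ 0.  -1.5 -4.8] op 0.258
(array([1037.,  -52.,  232.]), np.int32(2005), array([170.,  24.]))
(array([1070.,  -60.,  238.]), np.int32(1943), array([272.,  36.]))
(array([ 8.5, -1.6]), array([1125.,  -91.,  258.]), 33455)
```

Call:
jog_arm(
  motion=[
    {"claw":1,"x":-8,"y":-2,"z":0,"turn":-0.02},
    {"claw":1,"x":-16,"y":-2,"z":0,"turn":-0.034},
    {"claw":1,"x":-24,"y":-2,"z":0,"turn":-0.034},
    {"claw":1,"x":-32,"y":-2,"z":0,"turn":-0.034},
    {"claw":1,"x":-36,"y":-2,"z":0,"turn":-0.034},
    {"claw":1,"x":-36,"y":-2,"z":0,"turn":-0.034},
    {"claw":1,"x":-36,"y":-2,"z":0,"turn":-0.034},
    {"claw":1,"x":-36,"y":-2,"z":0,"turn":-0.034},
    {"claw":1,"x":-36,"y":-2,"z":0,"turn":-0.034},
    {"claw":1,"x":-36,"y":-2,"z":0,"turn":-0.034},
    {"claw":1,"x":-36,"y":-2,"z":0,"turn":-0.034},
    {"claw":1,"x":-36,"y":-2,"z":0,"turn":-0.034},
    {"claw":1,"x":-32,"y":-2,"z":0,"turn":-0.034},
    {"claw":1,"x":-28,"y":-2,"z":0,"turn":-0.034},
    {"claw":1,"x":-24,"y":-2,"z":0,"turn":-0.034},
    {"claw":1,"x":-20,"y":-2,"z":0,"turn":-0.034},
    {"claw":1,"x":-16,"y":-2,"z":0,"turn":-0.034},
    {"claw":1,"x":-12,"y":-2,"z":0,"turn":-0.034},
    {"claw":1,"x":-8,"y":-2,"z":0,"turn":-0.034},
    {"claw":1,"x":-4,"y":-2,"z":0,"turn":-0.02},
  ],
)

```text
t: 21.32
eef_pos: [557.0, -209.5, 231.2]
tool_rot: [2.73, 1.106, 0.065]
ft_force: [-0.6, 0.2, -3.5]
opening: 0.259
finger_force: 118.1
```

```bash
cat > t.py <<'E'
import s; from h import *
o,M=s.st()
im,d,P,mm=wcap()
a=M[:,1].copy(); a/=np.linalg.norm(a); z=-M[:,2]; b=np.cross(z,a)
th=np.arctan2(a[1],a[0])
for q in beads(im,P,amin=200,zmax=400)[:5]:
    r=q[0]-o['eef_pos']; print(q[0],q[1],'tray approx x,y',round(float(r@a)+4),round(float(r@b)-105))
sl,c,n=tilt(im,P); t=np.tan(np.radians(sl)); cs,sn=np.cos(th),np.sin(th)
print('slope tray x,y deg',np.round(np.degrees(np.arctan([t@[cs,sn],t@[-sn,cs]])),1),'lid c',c,n,'theta',round(float(th),3))
E
python3 t.py; python3 - <<'E'
from h import *
im,d=cams.capture('top'); P=cloud('top',d)
for n in ('stock_bowl','bead_cup'):
  for r in cams.masks_of('top',n)[:4]:
    q=P[r['pixels']]; q=q[(q[:,2]>50)&(q[:,2]<85)]
    if len(q)>5: print(n,round(r['conf'],2),len(q),'rim min/max',np.round(np.percentile(q,2,0)),np.round(np.percentile(q,98,0)))
E
```

```text
t21.32 q [-0.331  0.006  1.896 -0.134  1.081  0.523] p [ 557.  -209.5  231.2] lean(world xy of tool z) [ 0.113 -0.164] yaw tool y -0.797 F [-0.6  0.2 -3.5] op 0.259
[552. -71. 223.] 1820 tray approx x,y -98 -12
slope tray x,y deg [ 8.5 -0.3] lid c [ 646. -182.  258.] 33935 theta -0.797
stock_bowl 0.89 290 rim min/max [ 465. -100.   50.] [583.  22.  72.]
bead_cup 0.76 179 rim min/max [422. 406.  50.] [496. 481.  65.]
bead_cup 0.75 199 rim min/max [582. 503.  51.] [658. 580.  64.]
bead_cup 0.61 157 rim min/max [485.  55.  51.] [560. 129.  64.]
```

```bash
python3 - <<'E'
from h import *
im,d,P,mm=wcap('w8'); 
for b in beads(im,P,amin=20,zmax=400): print(b)
ti,td=cams.capture('top'); TP=cloud('top',td)
for b in beads(ti,TP,amin=6,zmax=400): print('top',b)
a=cv2.resize(ti[150:350,230:530],(600,400),interpolation=cv2.INTER_CUBIC)
out=np.zeros((400,800,3),np.uint8); out[:, :500]=a[:,100:600]; out[:225,500:]=cv2.resize(im,(300,225)); cv2.imwrite('pics/m8.png',out[...,::-1])
E
```

```text
(array([ 483., -502.,  107.]), np.int32(71), array([432., 447.]))
top (array([762., -59.,  31.]), np.int32(11), array([364., 169.]))
top (array([545., -47.,  29.]), np.int32(15), array([358., 250.]))
```

View pics/m8.png

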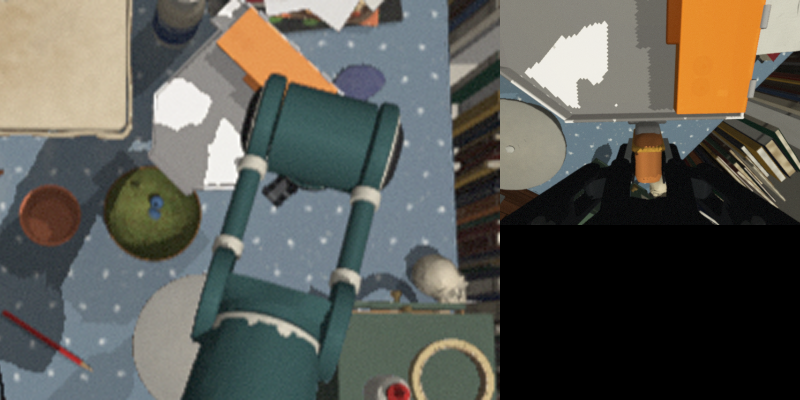

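```bash
python3 - <<'E'
from h import *
ti,td=cams.capture('top'); TP=cloud('top',td); hs=cv2.cvtColor(ti,cv2.COLOR_RGB2HSV)
k=(hs[...,0]>90)&(hs[...,0]<135)&(hs[...,1]>70); k=k[238:266,335:382]
for r in k[4:24]: print(''.join('#' if x else '.' for x in r))
v,u=np.nonzero(k[4:24,8:40]); q=TP[v+242,u+343]; print(np.round(q[:, :3]))
E
```

```text
...............................................
...............................................
...............................................
...............................................
...............................................
...............................................
...............................................
...............................................
...............................................
...............................................
....................###........................
....................#####......................
....................#####......................
......................###......................
...............................................
...............................................
...............................................
...............................................
...............................................
...............###.............................
[[540. -40.  25.]
 [541. -42.  23.]
 [541. -45.  23.]
 [537. -40.  27.]
 [536. -42.  33.]
 [537. -45.  28.]
 [538. -48.  21.]
 [538. -50.  22.]
 [535. -40.  26.]
 [535. -42.  26.]
 [535. -45.  25.]
 [535. -48.  24.]
 [536. -51.  18.]
 [533. -45.  23.]
 [532. -48.  25.]
 [533. -50.  23.]
 [512. -25.  60.]
 [513. -28.  54.]
 [513. -30.  54.]]
```

```bash
python3 - <<'E'
from h import *
ti,td=cams.capture('top'); sc,sd=cams.capture('scene')
m=cams.camera_model('scene'); T=np.linalg.inv(np.array(m['world_from_camera'])); c=T@[524,-39,50,1]
u,v=int(m['cx']+m['fx']*c[0]/-c[2]),int(m['cy']-m['fy']*c[1]/-c[2])
a=cv2.resize(ti[228:283,328:388],(400,367),interpolation=cv2.INTER_CUBIC)
b=cv2.resize(sc[v-55:v+55,u-60:u+60],(400,367),interpolation=cv2.INTER_CUBIC)
cv2.imwrite('pics/m9.png',np.hstack([a,b])[...,::-1])
E
```

```text
(no output)
```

View pics/m9.png

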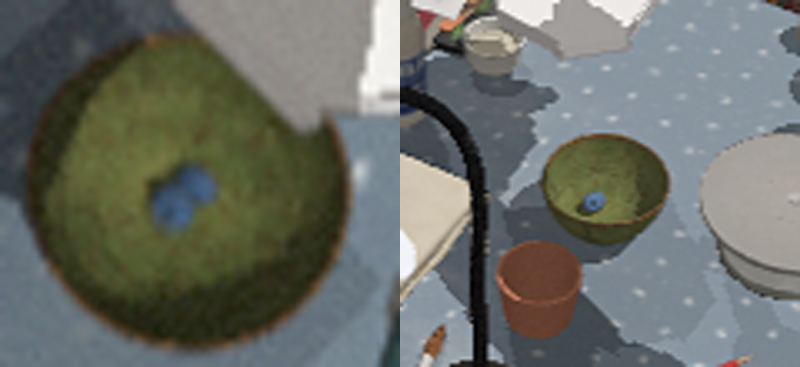

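Call:
jog_arm(
  motion=[
    {"claw":1,"x":-3,"y":3,"z":-2,"turn":0.04},
    {"claw":1,"x":-6,"y":6,"z":-4,"turn":0.06},
    {"claw":1,"x":-8,"y":9,"z":-6,"turn":0.065},
    {"claw":1,"x":-8,"y":11,"z":-8,"turn":0.065},
    {"claw":1,"x":-8,"y":11,"z":-8,"turn":0.065},
    {"claw":1,"x":-8,"y":11,"z":-8,"turn":0.065},
    {"claw":1,"x":-8,"y":11,"z":-8,"turn":0.065},
    {"claw":1,"x":-8,"y":11,"z":-8,"turn":0.065},
    {"claw":1,"x":-8,"y":11,"z":-8,"turn":0.065},
    {"claw":1,"x":-8,"y":9,"z":-8,"turn":0.065},
    {"claw":1,"x":-8,"y":7,"z":-6,"turn":0.065},
    {"claw":1,"x":-5,"y":5,"z":-4,"turn":0.065},
    {"claw":1,"x":-3,"y":3,"z":-3,"turn":0.047},
    {"claw":1,"x":0,"y":0,"z":0,"turn":0},
  ],
)

```text
t: 22.93
eef_pos: [468.0, -101.1, 148.4]
tool_rot: [2.104, 2.104, 0.171]
ft_force: [-0.6, -0.4, -4.7]
opening: 0.256
finger_force: 118.2
```

```bash
python3 t.py; python3 - <<'E'
from h import *
im,d=cams.capture('top'); P=cloud('top',d)
for b in beads(im,P,amin=6,zmax=400): print('top',b)
for r in cams.masks_of('top','bead_cup')[:4]:
    q=P[r['pixels']]; 
    if q[:,1].mean()<250: print('cup',round(r['conf'],2),np.round(np.percentile(q,[2,50,98],axis=0)))
im,d,P,mm=wcap('w10')
E
```

```text
t22.93 q [-0.281 -0.187  2.23   0.028  0.902 -0.297] p [ 468.  -101.1  148.4] lean(world xy of tool z) [ 0.194 -0.033] yaw tool y 0.003 F [-0.6 -0.4 -4.7] op 0.256
[760. -68.  36.] 1638 tray approx x,y 269 -67
slope tray x,y deg [ 8.4 -0.3] lid c [511. -15. 175.] 34998 theta 0.003
top (array([762., -62.,  31.]), np.int32(13), array([364., 169.]))
cup 0.63 [[522. -99.  32.]
 [574. -62.  53.]
 [583.  -6.  73.]]
cup 0.6 [[485.  86.  -1.]
 [518. 110.   9.]
 [550. 127.  63.]]
```

Call:
jog_arm(
  motion=[
    {"claw":1,"x":0,"y":0,"z":0,"turn":0},
    {"claw":1,"x":0,"y":0,"z":0,"turn":0},
  ],
  squeeze=40,
)

```text
t: 23.3
eef_pos: [469.7, -101.8, 149.8]
tool_rot: [2.104, 2.1, 0.173]
ft_force: [-0.2, -0.5, -3.2]
opening: 0.257
finger_force: 118.2
```

```bash
cat > u.py <<'E'
from h import *
im,d=cams.capture('top'); P=cloud('top',d); hs=cv2.cvtColor(im,cv2.COLOR_RGB2HSV)
k=(P[...,2]>62)&(P[...,2]<190)&(hs[...,1]<60)&(P[...,0]>480)&(P[...,0]<600)&(P[...,1]>20)&(P[...,1]<150)
q=P[k]; e=q[q[:,1]>np.percentile(q[:,1],93)]; print('spout end x %d..%d y %d..%d z %d..%d'%(e[:,0].min(),e[:,0].max(),e[:,1].min(),e[:,1].max(),e[:,2].min(),e[:,2].max()))
for b in beads(im,P,amin=5,zmax=400): print('top',b[0],b[1])
E
python3 t.py; python3 u.py
```

```text
t23.30 q [-0.281 -0.186  2.227  0.028  0.901 -0.295] p [ 469.7 -101.8  149.8] lean(world xy of tool z) [ 0.196 -0.034] yaw tool y 0.001 F [-0.2 -0.5 -3.2] op 0.257
[760. -68.  37.] 1834 tray approx x,y 267 -66
slope tray x,y deg [ 8.5 -0.3] lid c [513. -16. 176.] 34251 theta 0.001
spout end x 508..550 y 96..99 z 142..165
top [ 818. -492.   92.] 5
top [772. -50.  37.] 5
top [760. -65.  34.] 7
```

Call:
jog_arm(
  motion=[
    {"claw":0.9,"x":0,"y":0,"z":0,"turn":0},
  ],
  squeeze=30,
)

```text
t: 23.48
eef_pos: [469.3, -101.6, 149.5]
tool_rot: [2.105, 2.101, 0.172]
ft_force: [0.7, -0.8, -3.4]
opening: 0.253
finger_force: 118.2
```

```bash
python3 t.py
```

```text
t23.48 q [-0.281 -0.186  2.228  0.028  0.901 -0.295] p [ 469.3 -101.6  149.5] lean(world xy of tool z) [ 0.196 -0.034] yaw tool y 0.002 F [ 0.7 -0.8 -3.4] op 0.253
[760. -68.  37.] 1819 tray approx x,y 267 -66
slope tray x,y deg [ 8.4 -0.3] lid c [512. -16. 176.] 32886 theta 0.002
```

Call:
jog_arm(
  motion=[
    {"claw":0.78,"x":0,"y":0,"z":0,"turn":0},
  ],
  squeeze=25,
)

```text
t: 23.62
eef_pos: [469.2, -101.6, 149.4]
tool_rot: [2.105, 2.101, 0.172]
ft_force: [0.3, 0.5, -4.1]
opening: 0.257
finger_force: 118.2
```

```bash
python3 t.py
```

```text
t23.62 q [-0.282 -0.186  2.228  0.028  0.901 -0.295] p [ 469.2 -101.6  149.4] lean(world xy of tool z) [ 0.196 -0.033] yaw tool y 0.002 F [ 0.3  0.5 -4.1] op 0.257
[760. -68.  37.] 1784 tray approx x,y 267 -66
slope tray x,y deg [ 8.5 -0.3] lid c [512. -16. 176.] 34049 theta 0.002
```

Call:
jog_arm(
  motion=[
    {"claw":1,"x":5,"y":0,"z":6,"turn":0.03},
    {"claw":1,"x":10,"y":0,"z":11,"turn":0.06},
    {"claw":1,"x":16,"y":0,"z":11,"turn":0.075},
    {"claw":1,"x":22,"y":0,"z":11,"turn":0.075},
    {"claw":1,"x":28,"y":0,"z":11,"turn":0.075},
    {"claw":1,"x":28,"y":0,"z":11,"turn":0.075},
    {"claw":1,"x":28,"y":0,"z":11,"turn":0.075},
    {"claw":1,"x":28,"y":0,"z":11,"turn":0.075},
    {"claw":1,"x":28,"y":0,"z":5,"turn":0.075},
    {"claw":1,"x":28,"y":0,"z":0,"turn":0.075},
    {"claw":1,"x":28,"y":0,"z":0,"turn":0.075},
    {"claw":1,"x":28,"y":0,"z":0,"turn":0.075},
    {"claw":1,"x":28,"y":0,"z":0,"turn":0.075},
    {"claw":1,"x":28,"y":0,"z":0,"turn":0.075},
    {"claw":1,"x":28,"y":0,"z":0,"turn":0.075},
    {"claw":1,"x":28,"y":0,"z":0,"turn":0.075},
    {"claw":1,"x":28,"y":0,"z":0,"turn":0.075},
    {"claw":1,"x":28,"y":0,"z":0,"turn":0.075},
    {"claw":1,"x":20,"y":0,"z":0,"turn":0.075},
    {"claw":1,"x":12,"y":0,"z":0,"turn":0.075},
  ],
  squeeze=120,
)

```text
t: 25.33
eef_pos: [948.2, -101.5, 234.9]
tool_rot: [0.198, 3.075, 0.301]
ft_force: [-0.1, 0.6, -3.6]
opening: 0.262
finger_force: 118.2
```

```bash
python3 t.py;  python3 - <<'E'
from h import *
im,d=cams.capture('top'); P=cloud('top',d)
for b in beads(im,P,amin=5,zmax=400): print('top',b[0],b[1])
E
```

```text
t25.33 q [-0.206  0.826  0.771  0.199  1.527 -1.655] p [ 948.2 -101.5  234.9] lean(world xy of tool z) [0.058 0.19 ] yaw tool y 1.445 F [-0.1  0.6 -3.6] op 0.262
slope tray x,y deg [ 8.4 -0.3] lid c [868. -48. 261.] 32237 theta 1.445
top [761. -61.  31.] 8
top [538. -50.  23.] 19
top [530. -30.  28.] 10
```

Call:
jog_arm(
  motion=[
    {"claw":1,"x":8,"y":-1,"z":0,"turn":0},
    {"claw":1,"x":14,"y":-1.5,"z":0,"turn":0},
    {"claw":1,"x":20,"y":-2,"z":0,"turn":0},
    {"claw":1,"x":25,"y":-2.5,"z":2,"turn":0},
    {"claw":1,"x":25,"y":-2.5,"z":4,"turn":0},
    {"claw":1,"x":25,"y":-2.5,"z":5,"turn":0},
    {"claw":1,"x":25,"y":-2.5,"z":5,"turn":0},
    {"claw":1,"x":25,"y":-2.5,"z":5,"turn":0},
  ],
)

```text
t: 26.1
eef_pos: [1043.4, -106.5, 236.7]
tool_rot: [0.21, 3.005, 0.289]
ft_force: [0.4, -0.1, -3.7]
opening: 0.257
finger_force: 118.2
```

```bash
python3 t.py
```

```text
t26.10 q [-0.194  1.089  0.313  0.204  1.645 -1.6  ] p [1043.4 -106.5  236.7] lean(world xy of tool z) [0.128 0.181] yaw tool y 1.441 F [ 0.4 -0.1 -3.7] op 0.257
slope tray x,y deg [ 8.8 -4.3] lid c [963. -51. 258.] 36087 theta 1.441
```

Call:
jog_arm(
  motion=[
    {"claw":1,"x":25,"y":-2.5,"z":5,"turn":0},
    {"claw":1,"x":22,"y":-2.5,"z":4,"turn":0},
    {"claw":1,"x":0,"y":0,"z":0,"turn":0},
  ],
)

```text
t: 26.4
eef_pos: [1056.6, -105.4, 235.8]
tool_rot: [0.211, 2.971, 0.284]
ft_force: [-0.4, 1.1, -4.2]
opening: 0.254
finger_force: 118.3
```

```bash
python3 t.py
```

```text
t26.40 q [-0.191  1.093  0.312  0.206  1.609 -1.599] p [1056.6 -105.4  235.8] lean(world xy of tool z) [0.161 0.177] yaw tool y 1.443 F [-0.4  1.1 -4.2] op 0.254
slope tray x,y deg [ 8.8 -6.2] lid c [976. -50. 254.] 34407 theta 1.443
```

Call:
jog_arm(
  motion=[
    {"claw":1,"x":-10,"y":6,"z":0,"turn":0},
    {"claw":1,"x":-20,"y":7,"z":0,"turn":0},
    {"claw":1,"x":-30,"y":7,"z":0,"turn":0},
    {"claw":1,"x":-27.5,"y":7,"z":0,"turn":0},
    {"claw":1,"x":-27.5,"y":7,"z":0,"turn":0},
    {"claw":1,"x":-27.5,"y":7,"z":0,"turn":0},
    {"claw":1,"x":-27.5,"y":7,"z":0,"turn":0},
    {"claw":1,"x":-27.5,"y":7,"z":0,"turn":0},
    {"claw":1,"x":-27,"y":7,"z":0,"turn":0},
    {"claw":1,"x":-24,"y":7,"z":0,"turn":0},
    {"claw":1,"x":-21,"y":7,"z":0,"turn":0},
    {"claw":1,"x":-18,"y":7,"z":0,"turn":0},
    {"claw":1,"x":-15,"y":7,"z":-4,"turn":0},
    {"claw":1,"x":-12,"y":7,"z":-8,"turn":0},
    {"claw":1,"x":-9,"y":7,"z":-12,"turn":0},
    {"claw":1,"x":-6,"y":7,"z":-16,"turn":0},
    {"claw":1,"x":-3,"y":7,"z":-20,"turn":0},
    {"claw":1,"x":0,"y":2,"z":-20,"turn":0},
    {"claw":1,"x":0,"y":0,"z":-15,"turn":0},
    {"claw":1,"x":0,"y":0,"z":-8,"turn":0},
  ],
)

```text
t: 28.12
eef_pos: [721.9, 14.4, 127.9]
tool_rot: [0.212, 2.978, 0.285]
ft_force: [0.7, 0.3, -4.3]
opening: 0.258
finger_force: 118.1
```

```bash
python3 t.py; sed -i 's/P\[...,0\]>480)&(P\[...,0\]<600)&(P\[...,1\]>20)&(P\[...,1\]<150/P[...,0]>480)\&(P[...,0]<640)\&(P[...,1]>60)\&(P[...,1]<150/; s/e=q\[q.*93)\]/e=q[q[:,0]<np.percentile(q[:,0],8)]/' u.py; python3 u.py
```

```text
t28.12 q [-0.11   0.333  1.719  0.237  0.966 -1.662] p [721.9  14.4 127.9] lean(world xy of tool z) [0.154 0.177] yaw tool y 1.442 F [ 0.7  0.3 -4.3] op 0.258
[760. -61.  49.] 2445 tray approx x,y -80 -144
[759. -68.  87.] 397 tray approx x,y -80 -149
slope tray x,y deg [ 8.5 -5.9] lid c [641.  70. 147.] 33028 theta 1.442
spout end x 532..537 y 79..109 z 98..122
top [543.  91. 113.] 10
top [494. 230. 147.] 5
```

Call:
jog_arm(
  motion=[
    {"claw":1,"x":12,"y":-1.5,"z":0,"turn":0},
    {"claw":1,"x":-4,"y":0.5,"z":0,"turn":0},
    {"claw":1,"x":-4,"y":0.5,"z":0,"turn":0},
    {"claw":1,"x":-4,"y":0.5,"z":0,"turn":0},
    {"claw":1,"x":12,"y":-1.5,"z":0,"turn":0},
    {"claw":1,"x":-4,"y":0.5,"z":0,"turn":0},
    {"claw":1,"x":-4,"y":0.5,"z":0,"turn":0},
    {"claw":1,"x":-4,"y":0.5,"z":0,"turn":0},
  ],
)

```text
t: 28.88
eef_pos: [722.3, 14.4, 130.2]
tool_rot: [0.212, 2.976, 0.285]
ft_force: [-0.2, 0.4, -3.4]
opening: 0.259
finger_force: 118.2
```

```bash
python3 t.py; python3 u.py
```

```text
t28.88 q [-0.11   0.33   1.718  0.237  0.967 -1.661] p [722.3  14.4 130.2] lean(world xy of tool z) [0.157 0.178] yaw tool y 1.442 F [-0.2  0.4 -3.4] op 0.259
[760. -60.  50.] 2443 tray approx x,y -79 -143
[759. -68.  88.] 404 tray approx x,y -80 -148
slope tray x,y deg [ 8.5 -6. ] lid c [642.  70. 149.] 32062 theta 1.442
spout end x 530..538 y 79..121 z 107..126
top [1165. -548.  105.] 5
top [1166. -563.  103.] 6
top [1169. -666.   89.] 5
top [590. 250. 280.] 5
top [536.  92. 113.] 13
top [513.  91.  14.] 9
```

Call:
jog_arm(
  motion=[
    {"claw":1,"x":12,"y":-1.5,"z":0,"turn":0},
    {"claw":1,"x":-4,"y":0.5,"z":0,"turn":0},
    {"claw":1,"x":-4,"y":0.5,"z":0,"turn":0},
    {"claw":1,"x":-4,"y":0.5,"z":0,"turn":0},
    {"claw":1,"x":12,"y":-1.5,"z":0,"turn":0},
    {"claw":1,"x":-4,"y":0.5,"z":0,"turn":0},
    {"claw":1,"x":-4,"y":0.5,"z":0,"turn":0},
    {"claw":1,"x":-4,"y":0.5,"z":0,"turn":0},
    {"claw":1,"x":12,"y":-1.5,"z":0,"turn":0},
    {"claw":1,"x":-4,"y":0.5,"z":0,"turn":0},
    {"claw":1,"x":-4,"y":0.5,"z":0,"turn":0},
    {"claw":1,"x":-4,"y":0.5,"z":0,"turn":0},
  ],
)

```text
t: 29.98
eef_pos: [722.0, 14.5, 129.7]
tool_rot: [0.212, 2.976, 0.285]
ft_force: [-0.4, 0.9, -4.7]
opening: 0.257
finger_force: 118.3
```

```bash
python3 u.py
```

```text
spout end x 532..538 y 79..121 z 100..127
top [1166. -584.  101.] 11
top [1166. -632.  108.] 5
top [1167. -656.  106.] 5
top [538.  94.  24.] 8
top [514.  93.  13.] 11
```

Call:
jog_arm(
  motion=[
    {"claw":1,"x":15,"y":-2,"z":0,"turn":0},
    {"claw":1,"x":-5,"y":0.6,"z":0,"turn":0},
    {"claw":1,"x":-5,"y":0.7,"z":0,"turn":0},
    {"claw":1,"x":-5,"y":0.7,"z":0,"turn":0},
    {"claw":1,"x":15,"y":-2,"z":0,"turn":0},
    {"claw":1,"x":-5,"y":0.6,"z":0,"turn":0},
    {"claw":1,"x":-5,"y":0.7,"z":0,"turn":0},
    {"claw":1,"x":-5,"y":0.7,"z":0,"turn":0},
    {"claw":1,"x":15,"y":-2,"z":0,"turn":0},
    {"claw":1,"x":-5,"y":0.6,"z":0,"turn":0},
    {"claw":1,"x":-5,"y":0.7,"z":0,"turn":0},
    {"claw":1,"x":-5,"y":0.7,"z":0,"turn":0},
    {"claw":1,"x":15,"y":-2,"z":0,"turn":0},
    {"claw":1,"x":-5,"y":0.6,"z":0,"turn":0},
    {"claw":1,"x":-5,"y":0.7,"z":0,"turn":0},
    {"claw":1,"x":-5,"y":0.7,"z":0,"turn":0},
    {"claw":1,"x":15,"y":-2,"z":0,"turn":0},
    {"claw":1,"x":-5,"y":0.6,"z":0,"turn":0},
    {"claw":1,"x":-5,"y":0.7,"z":0,"turn":0},
    {"claw":1,"x":-5,"y":0.7,"z":0,"turn":0},
  ],
)

```text
t: 31.7
eef_pos: [721.9, 14.5, 129.7]
tool_rot: [0.212, 2.976, 0.285]
ft_force: [-0.5, -0.0, -4.0]
opening: 0.261
finger_force: 118.2
```

```bash
python3 s.py; python3 u.py
```

```text
t31.70 q [-0.11   0.33   1.719  0.237  0.967 -1.661] p [721.9  14.5 129.7] lean(world xy of tool z) [0.156 0.178] yaw tool y 1.442 F [-0.5 -0.  -4. ] op 0.261
spout end x 532..538 y 79..121 z 101..129
top [533.  94.  21.] 13
top [526.  75.  24.] 8
top [501.  95.  12.] 14
```

Call:
jog_arm(
  motion=[
    {"claw":1,"x":15,"y":-2,"z":0,"turn":0},
    {"claw":1,"x":-5,"y":0.6,"z":0,"turn":0},
    {"claw":1,"x":-5,"y":0.7,"z":0,"turn":0},
    {"claw":1,"x":-5,"y":0.7,"z":0,"turn":0},
    {"claw":1,"x":15,"y":-2,"z":0,"turn":0},
    {"claw":1,"x":-5,"y":0.6,"z":0,"turn":0},
    {"claw":1,"x":-5,"y":0.7,"z":0,"turn":0},
    {"claw":1,"x":-5,"y":0.7,"z":0,"turn":0},
    {"claw":1,"x":15,"y":-2,"z":0,"turn":0},
    {"claw":1,"x":-5,"y":0.6,"z":0,"turn":0},
    {"claw":1,"x":-5,"y":0.7,"z":0,"turn":0},
    {"claw":1,"x":-5,"y":0.7,"z":0,"turn":0},
    {"claw":1,"x":15,"y":-2,"z":0,"turn":0},
    {"claw":1,"x":-5,"y":0.6,"z":0,"turn":0},
    {"claw":1,"x":-5,"y":0.7,"z":0,"turn":0},
    {"claw":1,"x":-5,"y":0.7,"z":0,"turn":0},
    {"claw":1,"x":0,"y":0,"z":0,"turn":0},
  ],
)

```text
t: 33.17
eef_pos: [721.1, 14.7, 129.5]
tool_rot: [0.212, 2.978, 0.285]
ft_force: [0.4, 0.3, -3.7]
opening: 0.258
finger_force: 118.2
```

```bash
python3 u.py
```

```text
spout end x 531..537 y 79..128 z 66..131
top [534.  94.  19.] 15
top [527.  74.  23.] 6
top [501.  93.  13.] 15
```

Call:
jog_arm(
  motion=[
    {"claw":1,"x":3,"y":0,"z":0,"turn":0},
    {"claw":1,"x":6,"y":0,"z":0,"turn":0},
    {"claw":1,"x":8,"y":0,"z":0,"turn":0},
    {"claw":1,"x":8,"y":0,"z":0,"turn":0},
    {"claw":1,"x":6,"y":0,"z":0,"turn":0},
    {"claw":1,"x":3,"y":0,"z":0,"turn":0},
    {"claw":1,"x":0,"y":0,"z":0,"turn":0},
  ],
)

```text
t: 33.8
eef_pos: [758.5, 14.3, 129.8]
tool_rot: [0.212, 2.975, 0.285]
ft_force: [0.6, 1.3, -4.5]
opening: 0.259
finger_force: 118.2
```

```bash
python3 u.py; python3 - <<'E'
from h import *
ti,td=cams.capture('top'); sc,sd=cams.capture('scene')
m=cams.camera_model('scene'); T=np.linalg.inv(np.array(m['world_from_camera'])); c=T@[522,92,50,1]
u,v=int(m['cx']+m['fx']*c[0]/-c[2]),int(m['cy']-m['fy']*c[1]/-c[2])
a=cv2.resize(ti[225:285,270:330],(400,400),interpolation=cv2.INTER_CUBIC)
b=cv2.resize(sc[v-60:v+60,u-60:u+60],(400,400),interpolation=cv2.INTER_CUBIC)
cv2.imwrite('pics/m11.png',np.hstack([a,b])[...,::-1])
E
```

```text
spout end x 531..574 y 80..128 z 66..126
top [1164. -519.  110.] 7
top [1166. -640.  111.] 5
top [761. -64.  33.] 8
top [535.  94.  21.] 18
top [526.  75.  24.] 6
top [500.  93.  14.] 14
top [ 430. -516.  -29.] 5
```

View pics/m11.png

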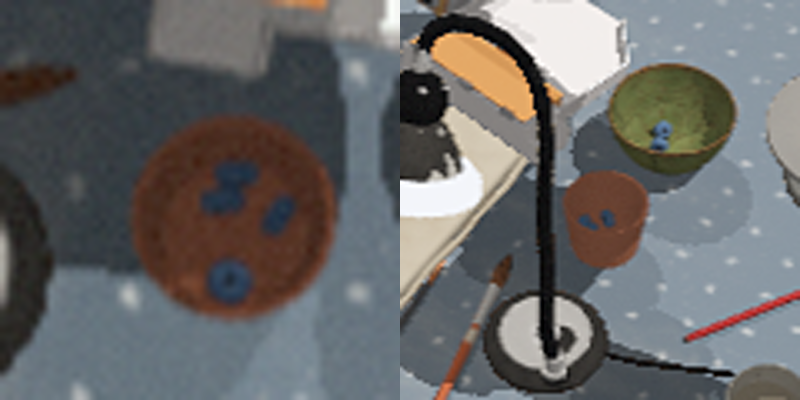

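Call:
jog_arm(
  motion=[
    {"claw":1,"x":0,"y":0,"z":15,"turn":0},
    {"claw":1,"x":0,"y":0,"z":20,"turn":0},
    {"claw":1,"x":0,"y":0,"z":20,"turn":0},
    {"claw":1,"x":0,"y":0,"z":20,"turn":0},
    {"claw":1,"x":-7,"y":-10,"z":20,"turn":-0.04},
    {"claw":1,"x":-14,"y":-26,"z":5,"turn":-0.096},
    {"claw":1,"x":-14,"y":-28,"z":0,"turn":-0.096},
    {"claw":1,"x":-14,"y":-28,"z":0,"turn":-0.096},
    {"claw":1,"x":-14,"y":-28,"z":0,"turn":-0.096},
    {"claw":1,"x":-14,"y":-28,"z":0,"turn":-0.096},
    {"claw":1,"x":-14,"y":-28,"z":0,"turn":-0.096},
    {"claw":1,"x":-14,"y":-28,"z":0,"turn":-0.096},
    {"claw":1,"x":-14,"y":-28,"z":0,"turn":-0.096},
    {"claw":1,"x":-14,"y":-28,"z":0,"turn":-0.096},
    {"claw":1,"x":-14,"y":-28,"z":0,"turn":-0.096},
    {"claw":1,"x":-14,"y":-28,"z":0,"turn":-0.096},
    {"claw":1,"x":-14,"y":-28,"z":-10,"turn":-0.096},
    {"claw":1,"x":-14,"y":-28,"z":-20,"turn":-0.096},
    {"claw":1,"x":-14,"y":-26,"z":-20,"turn":-0.096},
    {"claw":1,"x":-6,"y":-14,"z":-20,"turn":0},
  ],
)

```text
t: 35.62
eef_pos: [547.1, -400.1, 161.5]
tool_rot: [2.013, 2.094, 0.076]
ft_force: [0.1, 0.7, -3.6]
opening: 0.256
finger_force: 118.1
```

```bash
python3 t.py
```

```text
t35.62 q [-0.685  0.167  1.86   0.043  0.875 -0.748] p [ 547.1 -400.1  161.5] lean(world xy of tool z) [ 0.204 -0.125] yaw tool y 0.053 F [ 0.1  0.7 -3.6] op 0.256
[ 430. -505.   61.] 406 tray approx x,y -136 -193
slope tray x,y deg [ 8.6 -6.1] lid c [ 587. -310.  180.] 32364 theta 0.053
```

Call:
jog_arm(
  motion=[
    {"claw":1,"x":5,"y":14,"z":-25,"turn":0},
    {"claw":1,"x":5,"y":16,"z":-25,"turn":0},
    {"claw":1,"x":0,"y":0,"z":-25,"turn":0},
    {"claw":1,"x":0,"y":0,"z":-20,"turn":0},
    {"claw":1,"x":0,"y":0,"z":-8,"turn":0},
    {"claw":1,"x":0,"y":0,"z":-6,"turn":0},
    {"claw":1,"x":0,"y":0,"z":0,"turn":0},
  ],
)

```text
t: 36.25
eef_pos: [558.2, -367.5, 50.8]
tool_rot: [2.01, 2.102, 0.078]
ft_force: [-0.6, -1.0, -3.6]
opening: 0.259
finger_force: 118.1
```

```bash
python3 t.py
```

```text
t36.25 q [-0.631  0.274  1.959  0.036  0.671 -0.701] p [ 558.2 -367.5   50.8] lean(world xy of tool z) [ 0.203 -0.121] yaw tool y 0.058 F [-0.6 -1.  -3.6] op 0.259
slope tray x,y deg [ 8.6 -5.9] lid c [ 598. -277.   69.] 32818 theta 0.058
```

Press down gently while watching force.

Call:
jog_arm(
  motion=[
    {"claw":1,"x":0,"y":0,"z":-4,"turn":0},
    {"claw":1,"x":0,"y":0,"z":-4,"turn":0},
    {"claw":1,"x":0,"y":0,"z":-3,"turn":0},
    {"claw":1,"x":0,"y":0,"z":0,"turn":0},
  ],
)

```text
t: 36.63
eef_pos: [561.0, -369.4, 42.7]
tool_rot: [2.008, 2.094, 0.081]
ft_force: [3.0, -2.4, 5.6]
opening: 0.259
finger_force: 118.5
```

```bash
python3 t.py
```

```text
t36.63 q [-0.632  0.287  1.962  0.038  0.648 -0.701] p [ 561.  -369.4   42.7] lean(world xy of tool z) [ 0.209 -0.124] yaw tool y 0.056 F [ 3.  -2.4  5.6] op 0.259
slope tray x,y deg [ 9.2 -4. ] lid c [ 602. -279.   64.] 35286 theta 0.056
```

Call:
jog_arm(
  motion=[
    {"claw":1,"x":0,"y":0,"z":-4,"turn":0},
    {"claw":1,"x":0,"y":0,"z":-4,"turn":0},
    {"claw":1,"x":0,"y":0,"z":-3,"turn":0},
    {"claw":1,"x":0,"y":0,"z":0,"turn":0},
  ],
)

```text
t: 37.02
eef_pos: [560.6, -369.4, 31.9]
tool_rot: [2.007, 2.097, 0.079]
ft_force: [1.5, -1.9, 10.6]
opening: 0.257
finger_force: 119.9
```

```bash
python3 t.py
```

```text
t37.02 q [-0.631  0.302  1.967  0.038  0.63  -0.703] p [ 560.6 -369.4   31.9] lean(world xy of tool z) [ 0.208 -0.124] yaw tool y 0.058 F [ 1.5 -1.9 10.6] op 0.257
slope tray x,y deg [10.1  0.1] lid c [ 600. -279.   60.] 37746 theta 0.058
```

Call:
jog_arm(
  motion=[
    {"claw":0.73,"x":0,"y":0,"z":0,"turn":0},
    {"claw":0.715,"x":0,"y":0,"z":0,"turn":0},
    {"claw":0.7,"x":0,"y":0,"z":0,"turn":0},
    {"claw":0.685,"x":0,"y":0,"z":0,"turn":0},
    {"claw":0.67,"x":0,"y":0,"z":0,"turn":0},
    {"claw":0.65,"x":0,"y":0,"z":0,"turn":0},
    {"claw":0.63,"x":0,"y":0,"z":0,"turn":0},
  ],
)

```text
t: 37.65
eef_pos: [557.7, -367.2, 28.2]
tool_rot: [2.01, 2.103, 0.078]
ft_force: [-0.4, -0.3, -0.2]
opening: 0.37
finger_force: 0.0
```

```bash
python3 t.py
```

```text
t37.65 q [-0.631  0.304  1.971  0.037  0.63  -0.704] p [ 557.7 -367.2   28.2] lean(world xy of tool z) [ 0.202 -0.121] yaw tool y 0.058 F [-0.4 -0.3 -0.2] op 0.37
slope tray x,y deg [-0.3  0.1] lid c [ 599. -276.   40.] 31614 theta 0.058
```

Call:
jog_arm(
  motion=[
    {"claw":0.5,"x":0,"y":0,"z":0,"turn":0},
    {"claw":0.45,"x":0,"y":0,"z":0,"turn":0},
    {"claw":0.45,"x":-2,"y":0.5,"z":10,"turn":0},
    {"claw":0.45,"x":-4,"y":0.5,"z":20,"turn":0},
    {"claw":0.45,"x":-6,"y":0,"z":30,"turn":0},
    {"claw":0.45,"x":-6,"y":0,"z":35,"turn":0},
    {"claw":0.45,"x":0,"y":0,"z":40,"turn":0},
    {"claw":0.45,"x":0,"y":0,"z":30,"turn":0},
    {"claw":0.45,"x":0,"y":0,"z":0,"turn":0},
    {"claw":0.45,"x":0,"y":0,"z":0,"turn":0},
  ],
)

```text
t: 38.53
eef_pos: [542.1, -368.1, 199.0]
tool_rot: [2.004, 2.096, 0.079]
ft_force: [0.4, 0.5, -0.9]
opening: 0.548
finger_force: 0.0
```

```bash
python3 t.py; python3 - <<'E'
from h import *
im,d=cams.capture('top'); P=cloud('top',d)
for b in beads(im,P,amin=5,zmax=100): print('top',b[0],b[1])
for n in ('stock_bowl','bead_cup','silica_bottle','slip_pot','blue_rib','clay_skull'):
  for r in cams.masks_of('top',n)[:4]:
    q=P[r['pixels']]
    if r['conf']>.4: print(n,round(r['conf'],2),np.round(np.percentile(q,[2,50,98],axis=0)).tolist())
E
```

```text
t38.53 q [-0.649  0.09   1.875  0.033  0.931 -0.71 ] p [ 542.1 -368.1  199. ] lean(world xy of tool z) [ 0.209 -0.126] yaw tool y 0.059 F [ 0.4  0.5 -0.9] op 0.548
[ 567. -525.   56.] 301 tray approx x,y -10 -242
slope tray x,y deg [-3.3  0.1] lid c [ 600. -262.   40.] 3044 theta 0.059
top [763. -59.  33.] 10
top [538.  94.  22.] 24
top [538. -50.  25.] 14
top [530. -31.  26.] 10
top [500.  93.  13.] 13
stock_bowl 0.66 [[470.0, -96.0, 2.0], [530.0, -41.0, 27.0], [581.0, 19.0, 70.0]]
bead_cup 0.85 [[585.0, 505.0, -1.0], [625.0, 550.0, 23.0], [656.0, 577.0, 62.0]]
bead_cup 0.79 [[424.0, 408.0, -1.0], [462.0, 452.0, 15.0], [495.0, 479.0, 62.0]]
bead_cup 0.75 [[485.0, 57.0, -1.0], [525.0, 91.0, 19.0], [557.0, 126.0, 63.0]]
bead_cup 0.5 [[760.0, -99.0, 16.0], [775.0, -68.0, 118.0], [807.0, -43.0, 160.0]]
silica_bottle 0.67 [[760.0, -97.0, -1.0], [775.0, -68.0, 116.0], [817.0, -42.0, 160.0]]
slip_pot 0.85 [[717.0, -223.0, 5.0], [749.0, -194.0, 20.0], [777.0, -164.0, 39.0]]
blue_rib 0.76 [[682.0, -354.0, -0.0], [710.0, -316.0, 9.0], [736.0, -285.0, 18.0]]
clay_skull 0.71 [[419.0, -468.0, -35.0], [445.0, -410.0, 48.0], [475.0, -385.0, 61.0]]
```

```bash
python3 - <<'E'
from h import *
im,d=cams.capture('top'); P=cloud('top',d)
hs=cv2.cvtColor(im,cv2.COLOR_RGB2HSV); k=(hs[...,0]>5)&(hs[...,0]<22)&(hs[...,1]>120)&(P[...,0]>540)&(P[...,0]<660)&(P[...,1]>-345)&(P[...,1]<-180)&(P[...,2]<120)
q=P[k]; print(len(q),np.round(np.percentile(q,[2,50,98],axis=0)))
q=q[(q[:,2]<46)&(q[:,2]>32)]
A=np.linalg.lstsq(np.c_[q-q.mean(0)][:,:2],q[:,2]-q[:,2].mean(),rcond=None)[0]; print('slopes',A,len(q))
print(arm.get_obs()['t'],arm.hand_in())
E
```

```text
1193 [[ 571. -325.   31.]
 [ 604. -257.   39.]
 [ 634. -191.   47.]]
slopes [ 0.0005269  -0.00163556] 1110
the job is handed in; nothing more can be done
38.9833 None
```

The job is handed in at 39 s of robot time. The last camera views showed four beads in the terracotta cup and two in the green bowl. The tray was back down flat and let go, with its lid shut. The bowl, cup, bottle, pot, rib and skull read within a few millimetres of where they started. I did not re-measure the pencil. Judging gave no result back.

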